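# Snap the terminal cover home on the sloping console

### The arm

A 7-joint arm with a two-finger parallel gripper is mounted at the origin on the work surface; the furniture and walls round the work are solid. World frame = base frame: x ahead of the robot, y to its left, z up, the work surface at z = 0. Lengths are in mm, angles in rad, forces in N, time in s.
With the tool pointing down it reaches from about 400 to 850 mm from the base axis. Payload 4.5 kg.
Tool frame: the origin (TCP) lies between the finger pads, 19 mm behind the fingertips; this is the grasp point; z points along the fingers, y is the line along which they close (so a half turn about z gives the same grasp; the last joint's range is limited). The gripper opens to 88 mm and grips with 3 to 60 N. Pads are 18 mm wide; open, the fingers measure 123 mm over their backs; the gripper's body (75 mm by 187 mm) begins 45 mm behind the grasp point.
Start: joints at [-1.173, 0.689, -0.195, 1.565, 0.157, 0.902, -0.215], TCP at [222.374, 584.124, 257.443] pointing down, gripper open.
Joint ranges: [-3.01, 3.01], [-0.46, 2.08], [-1.47, 1.51], [0.13, 2.56], [-1, 4.14], [0.04, 2.09], [-2.66, 2.66]. Speed limits (rad/s): [2.57, 2.57, 3.14, 3.14, 3.14, 3.14, 3.14].

### API

Orientations are given as a rotation vector (axis times angle).
In Python, from workcell import manip gives the robot as it stands.
- The arm moves only by the tool apply_moves, never from a script. Its argument "steps" is a list of rows, each a list of 7 numbers: the shift along the tool's x, y, z in mm, then the turn, a rotation vector about the tool's x, y, z in rad, then the finger opening in mm, from 0 to 88.1. In form: [[dx, dy, dz, rx, ry, rz, hand], ...]. A call has 1 to 20 rows; each row shifts and turns the commanded pose from where the row before left it, along the tool's axes as they then stand; what a row does not reach is not made up. A row lasts 1/12 s, in which the tool goes at most 41.7 mm and 7.16 degrees, less where a joint would pass 70% of its speed; a pose out of reach is approached as far as the arm can. A call is refused whole if a number of a shift passes 41.7 or a number of a turn 0.125, either way. A call with a gripper value outside its range is refused whole. The fingers move at their own pace and stop on an object; "squeeze" is the grip in N (left out, the last holds). Time passes only in rows, so rows that do not move let the fingers close. It gives the time, the measured TCP pose, the force, the opening and the grip force at its end, in the units of the state.
- manip.observe(): the state, without advancing time (a new reading comes with each control period).
- manip.camera(name): name is "scene" or "side" or "wrist"; returns a dict with "pixels" (400x640x3 uint8, blue, green, red), "vertical_fov" (degrees; the focal length in pixels is half the picture's height over the tangent of half this angle, whatever the lens; pixels are square), "cx", "cy" (the principal point, pixels), "k1" (the pictures are not rectified: a ray, as slopes to the right and down, at radius r is drawn at 1 + k1 r^2 times it, then the intrinsics apply), "R" (3x3) and "t" (3): a world point X has camera coordinates R X + t. Camera axes: x right, y down, z forward; pixel columns grow to the right and rows downward; lengths in mm; the calibration is good to about 2 mm. A picture is of the moment at which its call begins. There is no depth.
- manip.hand_in(): hands the job in; it is judged then, once.
Trained networks look in the newest picture that a camera, given by its name, has taken for a name from the list of things; names that differ only in an ending like _2 or _b are one class to them, and where a whole thing is asked for, a point or a joint stands for the part that bears it (a point fixed in the world has none). Each returns a list of dicts, best first, with "confidence" (0 to 1); they miss things now and then, are a little off and sometimes report something else, mostly with a low value. They report only what shows in the picture. A call takes as long as a camera call. They do not tell look-alikes from the thing itself.
- manip.spot_in(camera, name): "pixel" ([column, row] in pixels, amid what is visible of it).
- manip.regions_of(camera, name): "pixels" (400x640 bool, what is visible of it) and "pixel" ([column, row] in pixels, amid what is visible of it).
- manip.spot_point(camera, name): "pixel" ([column, row] in pixels: a listed point, or the origin of a listed thing).
The state is a dict: "time_s": time; "joints": joint angles; "joint_vel": joint speeds; "joint_efforts": joint torques, N m; "position": TCP position; "eef_rot": TCP orientation; "ft_force": force on the tool from outside, world axes, zero at the start; "ft_torque": the same for the moment, N m; "grip_width": opening from 0.0 (shut) to 1.0 (fully open); "finger_force": force on a finger pad.
Only numpy, scipy, OpenCV 4.12 (cv2) and the standard library are available. Lean on these libraries where they do the work, as an engineer would, in place of code of your own. Each camera call takes 0.05 s, during which the arm holds its last target. There are 200 camera calls.

### The job

Lay the loose grey cover, open side down, squarely over the raised terminal rim on the sloping face of the console, so that it rests on the spring catches and is let go there. Then take the wooden press block from the steel tray and press the cover with its rubber foot, square to the sloping face, until the cover clicks fully home at both ends; do not push it home with the gripper itself. Finally stand the press block upright in the steel tray again, and leave the pine offcut and the white wax disc where they are.

Things in the scene. Friction and masses are not known exactly. Their poses are not given: they have to be found in the camera images.
- seat: Seat on the sloping face of the fixed grey wedge-shaped console (150 wide, 120 deep, 28 high at the edge towards the robot, 84 at the far edge). Origin: centre of the sloping face, on its surface. z: square out of the face, 25 degrees from vertical, towards the robot; x: up the slope; y: along the console's width. A cover laid over the rim rests on the catches, its lower edge 12 mm above the face.
- rim_top (a point): Centre of the top of the black rim that stands round the seat's origin, 21 above the face. Rim: 46 (x) x 104 (y) outside; tapered ribs outside it centre the cover (play 3 mm each way at their top, 1 at the foot); two spring catches at each of its two ends. Axes as the seat's.
- cover: Loose snap cover: plain grey plastic rectangular cap, 62 (x) x 120 (y) x 24 high, walls 4, open below, flat on top, ribbed long sides, 120 g, lying open side down on the bench. Origin: centre of its open lower edge; z up through the top, y along its length. Fits either way round. Grip it across its 62 mm, fingertips at least 6 mm above the lower edge.
- cover_top (a point): Centre of the cover's flat top, 24 above its lower edge: where to press. From its rest on the catches it goes down 10 mm; about 12 N in all snaps all four catches, then it stops hard, lower edge 2 mm above the face, and stays. Pressed off-centre, only one end may snap: then press near the other end, 30 mm from the middle.
- press: Press block: wooden hand tool standing on its foot in the steel tray, 280 g. From below: foot 46 (x) x 80 (y) x 16 high, rubber underside; body 42 x 58 up to height 45, its top a shoulder; handle 24 (x) x 36 (y) from height 45 to 102. Origin: centre of the foot's underside; z up along the handle, y along the foot's length.
- press_grip (a point): Point on the press block's handle axis 68 above the foot's underside, a good place for the TCP: grip across the 24 mm (along x); the fingertips then stand just above the shoulder at height 45 and may bear on it when pressing.
- tray: Flat steel tray fixed on the bench, 105 (x) x 175 (y), rim 10 high, sheet 2 thick. Origin: centre of its underside; its inner floor is at height 2. The tray and the cover lie on the two sides of the console, either way round.
- offcut: Bystander: pine block on edge, 28 x 105 x 45, on the bench behind the console; origin at the centre of its underside. Leave it.
- wax: Bystander: white wax disc, 52 across, 12 thick, on the bench near the far edge, left of the offcut; origin at the centre of its underside. Leave it.
Things that resemble listed ones, but are neither listed nor needed, are in the scene too. Leave any red look-alike of the cover alone.

How it is judged:
By the outcome, as a careful person would: the job done as asked, in the order asked, and still so for the second after the job is handed in, with the robot touching nothing.
It also fails if it takes over 61 s, if anything falls off the work surface, if the arm or the gripper's body presses on something with over 40 N, if the wrist force passes 120 N, or if a joint passes its speed limit or range.

## Working session

There is one attempt and no reset: what is moved stays moved. The work goes in short steps, Python scripts to look and compute and a tool call to move; the robot and the scene stay as the last step left them, time stands still between calls to the robot, and variables do not carry over. Pictures are saved under pics/ and viewed, at most 10 in all, crops included, and the job is handed in when it is done.

Besides the shell and the picture viewer there is one more tool, called after ">>>" as a command line: name --pt "numbers of a row" for each row, then --argument value for the rest. apply_moves: Moves the arm, as the interface text tells. Its arguments: {"type":"object","properties":{"steps":{"type":"array","items":{"type":"array","items":{"type":"number"}}},"squeeze":{"type":"number"}},"required":["steps"]}

```bash
mkdir -p pics
cat > h.py <<'E'
import numpy as np, cv2
from workcell import manip
from scipy.spatial.transform import Rotation as Ro
def intr(c):
    f=200/np.tan(np.radians(c["vertical_fov"])/2); return f
def ray(c,px):
    f=intr(c); d=np.array([(px[0]-c["cx"])/f,(px[1]-c["cy"])/f]); u=d.copy()
    for _ in range(30): u=d/(1+c["k1"]*(u@u))
    R=np.array(c["R"]); o=-R.T@np.array(c["t"]); v=R.T@np.array([u[0],u[1],1]); return o,v/np.linalg.norm(v)
def onz(c,px,z):
    o,v=ray(c,px); return o+v*(z-o[2])/v[2]
def proj(c,X):
    p=np.array(c["R"])@np.array(X)+np.array(c["t"]); u=p[:2]/p[2]; u=u*(1+c["k1"]*(u@u)); return u*intr(c)+[c["cx"],c["cy"]]
def tri(rs):
    A=np.zeros((3,3));b=np.zeros(3)
    for o,v in rs:
        P=np.eye(3)-np.outer(v,v);A+=P;b+=P@o
    X=np.linalg.solve(A,b); return X,[np.linalg.norm((np.eye(3)-np.outer(v,v))@(X-o)) for o,v in rs]
E
python3 - <<'E'
from h import *
s=manip.observe(); print(s)
for n in ["scene","side","wrist"]:
    c=manip.camera(n); cv2.imwrite(f"pics/{n}0.png",c["pixels"]); print(n,(-np.array(c["R"]).T@c["t"]).round())
    for t in ["seat","rim_top","cover","cover_top","press","press_grip","tray","offcut","wax"]:
        r=manip.spot_point(n,t); print(t,[(np.round(q["pixel"]).tolist(),round(q["confidence"],2)) for q in r[:3]])
E
```

```text
{'time_s': 0.0, 'joints': array([-1.17320144,  0.68998564, -0.19450157,  1.56633329,  0.15733077,
        0.90249228, -0.21512168]), 'joint_vel': array([ 0.00073368, -0.00132293, -0.00089164,  0.00042573,  0.00179178,
        0.0003117 , -0.0012214 ]), 'joint_efforts': array([ 9.73507522e-04, -5.27576172e+01, -1.26709275e+00, -1.53424680e+01,
       -5.26809145e-02,  6.42286075e-03,  1.72085970e-04]), 'position': array([222.23596679, 583.52168287, 256.61152267]), 'eef_rot': array([-5.68161377e-01, -3.08961634e+00,  2.85366076e-03]), 'ft_force': array([-0.61154912, -0.35529632,  0.47422272]), 'ft_torque': array([ 0.00435389, -0.00896999,  0.01686505]), 'finger_force': 0.0, 'grip_width': 0.9987106368932561}
scene [ -37. -765.  941.]
seat [([323.0, 198.0], 0.63)]
rim_top [([320.0, 198.0], 0.85), ([322.0, 201.0], 0.62), ([338.0, 264.0], 0.3)]
cover [([248.0, 212.0], 0.95), ([264.0, 182.0], 0.94), ([322.0, 198.0], 0.7)]
cover_top [([244.0, 208.0], 0.85), ([262.0, 174.0], 0.79), ([222.0, 177.0], 0.59)]
press [([339.0, 278.0], 0.95)]
press_grip [([338.0, 266.0], 0.79)]
tray [([261.0, 175.0], 0.57), ([340.0, 280.0], 0.55), ([339.0, 277.0], 0.38)]
offcut [([351.0, 192.0], 0.54)]
wax [([330.0, 172.0], 0.48)]
side [ 517. 1021.  559.]
seat [([307.0, 207.0], 0.63)]
rim_top [([312.0, 201.0], 0.92)]
cover [([420.0, 303.0], 0.76), ([399.0, 257.0], 0.74), ([344.0, 287.0], 0.66)]
cover_top [([399.0, 250.0], 0.74), ([342.0, 273.0], 0.58)]
press [([350.0, 185.0], 0.8)]
press_grip [([348.0, 167.0], 0.85), ([310.0, 198.0], 0.36)]
tray [([348.0, 189.0], 0.98)]
offcut [([244.0, 229.0], 0.67)]
wax [([249.0, 259.0], 0.7), ([347.0, 185.0], 0.28)]
wrist [148. 612. 384.]
seat []
rim_top []
cover [([190.0, 278.0], 0.88), ([200.0, 361.0], 0.58)]
cover_top [([193.0, 373.0], 0.86), ([184.0, 290.0], 0.69)]
press []
press_grip []
tray []
offcut []
wax []
```

Run:
```python
from h import *
a=cv2.imread("pics/scene0.png")[100:350,170:490]; b=cv2.imread("pics/side0.png")[100:350,170:490]; 
w=cv2.imread("pics/wrist0.png")
m=np.vstack([np.hstack([cv2.resize(a,(400,312)),cv2.resize(b,(400,312))]),np.hstack([cv2.resize(w,(440,275)),np.zeros((275,360,3),np.uint8)])]);cv2.imwrite("pics/m0.png",m)
```

```text
(no output)
```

View pics/m0.png

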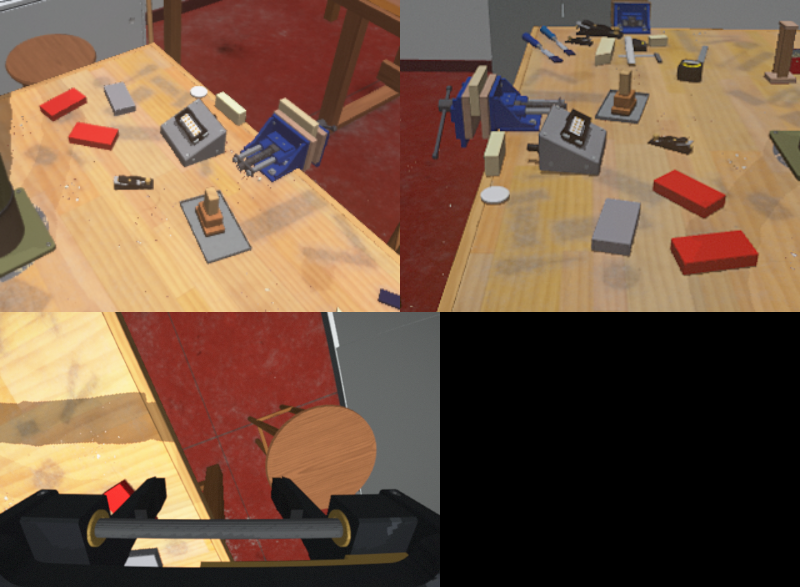

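Three cover-like things appear. Red ones sit at scene (221,182) and (244,208) and side (400,255) and (422,302). The grey one sits at scene (265,178) and side (343,281). The grey one fits the description, since the red ones are look-alikes. I'll confirm it in an enlarged crop and fit silhouettes.

```bash
cat >> h.py <<'E'
from scipy.optimize import minimize
def mask(c,n,name,near):
    rs=[r for r in manip.regions_of(n,name) if np.linalg.norm(np.array(r["pixel"])-near)<25]
    return rs[0]["pixels"] if rs else None
def sil(c,parts,sh=4):
    m=np.zeros((400,640),np.uint8)
    for P in parts:
        q=np.array([proj(c,p) for p in P]); h=cv2.convexHull(np.round(q*16).astype(np.int32)); cv2.fillConvexPoly(m,h,1,shift=4)
    return m>0
def box(x,y,z0,z1): return np.array([[sx*x/2,sy*y/2,z] for sx in(-1,1) for sy in(-1,1) for z in(z0,z1)])
def place(parts,x,y,yaw,z=0):
    c,s=np.cos(yaw),np.sin(yaw);R=np.array([[c,-s,0],[s,c,0],[0,0,1]]); return [P@R.T+[x,y,z] for P in parts]
def wedge():
    # origin at bench under centre of slope; x horizontal 'up slope' direction
    return [np.array([[sx*60,sy*75,z] for sx in(-1,1) for sy in(-1,1) for z in(0,28 if sx<0 else 84)])]
def fit(cms,parts,x0,z=0):
    def cost(p):
        t=0
        for c,m in cms:
            s=sil(c,place(parts,p[0],p[1],p[2]/50,z)); t+=1-(s&m).sum()/max(1,(s|m).sum())
        return t
    best=None
    for y in np.arange(-90,90,22.5):
        q=[x0[0],x0[1],(x0[2]+np.radians(y))*50]; 
        v=cost(q); 
        if best is None or v<best[0]: best=(v,q)
    r=best[1]
    for st in (8,3,1.5):
        o=minimize(cost,r,method="Nelder-Mead",options=dict(initial_simplex=[r]+[np.array(r)+st*e for e in np.eye(3)],maxiter=150)); r=o.x
    return r[0],r[1],r[2]/50,o.fun
PRESS=[box(46,80,0,16),box(42,58,16,45),box(24,36,45,102)]
E
python3 - <<'E'
from h import *
cs={n:manip.camera(n) for n in("scene","side")}
near=dict(cover=((265,178),(343,281)),press=((338,268),(349,180)),tray=((340,280),(349,186)),seat=((325,206),(307,210)),wax=((329,173),(246,256)),offcut=((354,186),(245,223)))
for t,nn in near.items():
    for n,p in zip(cs,nn):
        print(t,n,[(np.round(r["pixel"]).tolist(),int(r["pixels"].sum()),round(r["confidence"],2)) for r in manip.regions_of(n,t)])
g={}
for n,p in (("scene",near["cover"][0]),("side",near["cover"][1])): print(n,onz(cs[n],p,12).round())
z=near
for t,parts,zz in(("cover",[box(62,120,0,24)],0),("press",PRESS,2),("tray",[box(105,175,0,10)],0),("seat",wedge(),0),("offcut",[box(28,105,0,45)],0)):
    cm=[]
    for (n,c),p in zip(cs.items(),z[t]):
        m=mask(c,n,t,p)
        if m is not None: cm.append((c,m))
    if cm:
        x0=[*onz(cs["scene"],z[t][0],20)[:2],0]; print(t,len(cm),np.round(fit(cm,parts,x0,zz),3))
im=cs["side"]["pixels"][160:340,220:460]; cv2.imwrite("pics/c1.png",cv2.resize(im,None,fx=3.2,fy=3.2,interpolation=cv2.INTER_CUBIC))
E
```

```text
cover scene [([244.0, 209.0], 616, 0.9), ([222.0, 182.0], 506, 0.67), ([266.0, 179.0], 485, 0.57)]
cover side [([400.0, 256.0], 1180, 0.93), ([420.0, 302.0], 1850, 0.86), ([352.0, 176.0], 521, 0.71), ([343.0, 284.0], 1254, 0.58)]
press scene [([341.0, 271.0], 591, 0.86)]
press side [([352.0, 173.0], 539, 0.96)]
tray scene [([345.0, 290.0], 1334, 0.82)]
tray side [([346.0, 197.0], 555, 0.88), ([343.0, 281.0], 1358, 0.17)]
seat scene [([322.0, 200.0], 428, 0.78)]
seat side [([310.0, 204.0], 516, 0.59)]
wax scene [([330.0, 174.0], 95, 0.58)]
wax side [([247.0, 257.0], 255, 0.67)]
offcut scene [([352.0, 185.0], 383, 0.59)]
offcut side [([247.0, 222.0], 453, 0.65)]
scene [463. 270.  12.]
side [464. 276.  12.]
cover 2 [ 4.63847e+02  2.67777e+02 -2.28000e-01  1.93000e-01]
press 2 [ 4.21579e+02 -2.28862e+02 -2.81000e-01  2.74000e-01]
tray 2 [ 4.23823e+02 -2.40403e+02 -2.31000e-01  8.13000e-01]
seat 2 [548.834  20.208  -0.702   1.566]
offcut 2 [6.99462e+02 4.34840e+01 7.50000e-02 2.60000e-01]
```

View pics/c1.png

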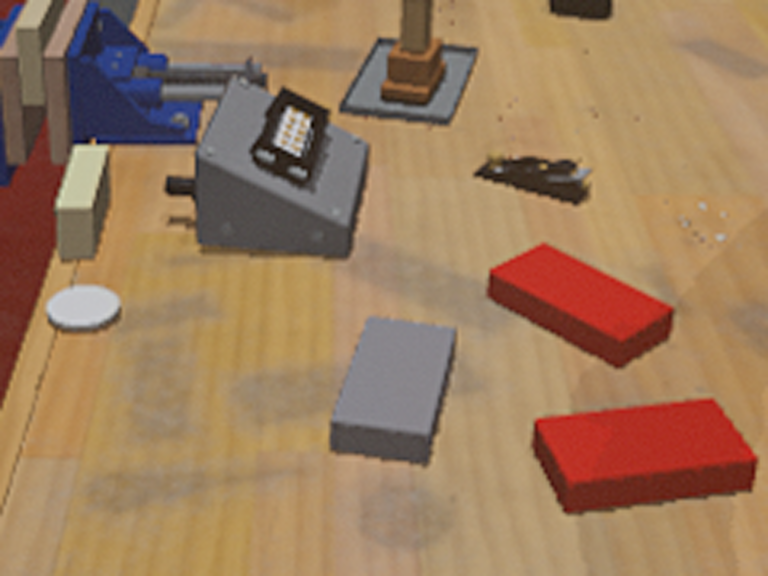

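The crop shows the plain grey cap at side (343,282), with ribless red look-alikes to its right. It also shows the console with the black rim at (311,203), and the press block standing in the tray at (350,180). Grey is the cover. Next I'll fit the rim.

```bash
cat >> h.py <<'E'
def seatR(yaw):
    return (Ro.from_euler("z",yaw)*Ro.from_euler("y",-np.radians(25))).as_matrix()
def seatpart(P,p): 
    return [Q@seatR(p[2]).T+[p[0],p[1],56] for Q in P]
def fitseat(cms,P,x0):
    def cost(p):
        q=[p[0],p[1],p[2]/50]
        return sum(1-(s&m).sum()/(s|m).sum() for s,m in((sil(c,seatpart(P,q)),m) for c,m in cms))
    r=np.array([x0[0],x0[1],x0[2]*50]); 
    for st in (10,4,2):
        o=minimize(cost,r,method="Nelder-Mead",options=dict(initial_simplex=[r]+[r+st*e for e in np.eye(3)],maxiter=150)); r=o.x
    return r[0],r[1],r[2]/50,o.fun
def plan(pT,RT,p0=None,R0=None,vmax=28,wmax=.1):
    s=manip.observe()
    if p0 is None: p0=s["position"];R0=Ro.from_rotvec(s["eef_rot"]).as_matrix()
    w=Ro.from_matrix(R0.T@RT).as_rotvec(); d=np.array(pT)-p0
    N=int(max(1,np.ceil(max(np.linalg.norm(d)/vmax,np.linalg.norm(w)/wmax))))
    M=sum(R0@Ro.from_rotvec(w/N*k).as_matrix() for k in range(N))
    sft=np.linalg.solve(M,d); print("N",N,"row",np.round(sft,2).tolist(),np.round(w/N,4).tolist()); return N
def down(yaw_y):
    # tool z down, tool y along direction angle yaw_y
    y=np.array([np.cos(yaw_y),np.sin(yaw_y),0]);z=np.array([0,0,-1.]);return np.column_stack([np.cross(y,z),y,z])
E
python3 - <<'E'
from h import *
s=manip.observe();print(Ro.from_rotvec(s["eef_rot"]).as_matrix().round(2).tolist())
cs={n:manip.camera(n) for n in("scene","side")}
cm=[(cs["scene"],mask(0,"scene","seat",(322,200))),(cs["side"],mask(0,"side","seat",(310,204)))]
X=tri([ray(cs["scene"],(320,198)),ray(cs["side"],(312,201))]);print("rim_top",X)
for y in(-.8,-.4,0,.4,.8):print(np.round(fitseat(cm,[box(46,104,0,21)],[*(X[0][:2]),y]),3))
# corners check of the wedge in images
np.save("m.npy",np.array([m for _,m in cm]))
a=down(-.228); 
for k in(0,np.pi): plan([464,268,150],down(-.228+k))
E
```

```text
[[-0.93, 0.36, 0.0], [0.36, 0.93, 0.0], [0.0, 0.0, -1.0]]
rim_top (array([533.06740794,  16.69671663,  68.82646912]), [np.float64(0.09342916900506491), np.float64(0.09342916900508895)])
[ 5.40106e+02  6.16600e+00 -1.47000e-01  2.68000e-01]
[ 5.40596e+02  9.46800e+00 -1.09000e-01  2.59000e-01]
[ 5.4127e+02  1.0919e+01 -1.2600e-01  2.7100e-01]
[ 5.40605e+02  1.01640e+01 -1.09000e-01  2.62000e-01]
[ 5.4123e+02  1.0986e+01 -1.2300e-01  2.7100e-01]
N 15 row [-28.74, 3.33, 7.16] [0.0, -0.0, 0.0957]
N 18 row [-5.23, -24.47, 5.97] [0.0, 0.0, -0.0948]
```

>>> apply_moves --pt "-5.2 -24.5 4 0 0 -0.095 88" --pt "-5.2 -24.5 4 0 0 -0.095 88" --pt "-5.2 -24.5 4 0 0 -0.095 88" --pt "-5.2 -24.5 4 0 0 -0.095 88" --pt "-5.2 -24.5 4 0 0 -0.095 88" --pt "-5.2 -24.5 4 0 0 -0.095 88" --pt "-5.2 -24.5 4 0 0 -0.095 88" --pt "-5.2 -24.5 4 0 0 -0.095 88" --pt "-5.2 -24.5 4 0 0 -0.095 88"

```text
time_s: 3.65
position: [271.3, 369.8, 221.5]
eef_rot: [-0.772, 3.045, 0.0]
ft_force: [0.3, -0.3, -0.6]
grip_width: 0.998
finger_force: 0.0
```

Run:
```python
from h import *
s=manip.observe();print(s["position"],s["joints"].round(2))
c=manip.camera("wrist");cv2.imwrite("pics/w1.png",c["pixels"]);print(c["vertical_fov"],c["k1"],np.array(c["R"]).round(2).tolist())
for t in["seat","rim_top","cover","cover_top","press_grip"]:
    print(t,[(np.round(q["pixel"]).tolist(),round(q["confidence"],2)) for q in manip.spot_point("wrist",t)[:3]])
plan([464,268,150],down(-.228+np.pi))
```

```text
[271.31508177 369.84138807 221.51575517] [-0.75  0.56 -0.44  2.08  0.43  0.58  0.57]
70.17578858793686 -0.0431514357248729 [[-0.48, 0.88, 0.0], [0.84, 0.45, 0.3], [0.27, 0.15, -0.95]]
seat [([192.0, 264.0], 0.56)]
rim_top []
cover [([150.0, 138.0], 0.84), ([277.0, 193.0], 0.66), ([190.0, 264.0], 0.63)]
cover_top [([183.0, 269.0], 0.9), ([271.0, 200.0], 0.87), ([138.0, 141.0], 0.73)]
press_grip []
N 9 row [-5.12, -24.62, 7.96] [0.0001, 0.0002, -0.0946]
```

View pics/w1.png

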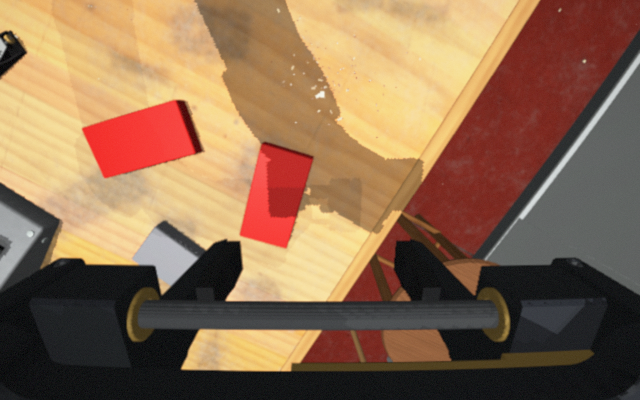

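The picture shows the two red covers at (143,140) and (278,195), the grey cover partly hidden at (170,250), and the console at the left edge. I'll move on to a viewpoint where the cover and console lie ahead of the fingers.

Run:
```python
from h import *
plan([450,400,240],down(-.228+np.pi))
```

```text
N 9 row [-15.65, -13.64, -2.02] [0.0001, 0.0002, -0.0946]
```

>>> apply_moves --pt "-15.6 -13.6 -2 0 0 -0.095 88" --pt "-15.6 -13.6 -2 0 0 -0.095 88" --pt "-15.6 -13.6 -2 0 0 -0.095 88" --pt "-15.6 -13.6 -2 0 0 -0.095 88" --pt "-15.6 -13.6 -2 0 0 -0.095 88" --pt "-15.6 -13.6 -2 0 0 -0.095 88" --pt "-15.6 -13.6 -2 0 0 -0.095 88" --pt "-15.6 -13.6 -2 0 0 -0.095 88" --pt "-15.6 -13.6 -2 0 0 -0.095 88" --pt "0 0 0 0 0 0 88" --pt "0 0 0 0 0 0 88"

```text
time_s: 4.87
position: [449.5, 400.3, 239.3]
eef_rot: [-1.957, 2.457, 0.003]
ft_force: [-0.2, -0.3, -0.2]
grip_width: 1.004
finger_force: 0.0
```

Run:
```python
from h import *
import pickle
s=manip.observe();print(s["position"],s["joints"].round(2))
c=manip.camera("wrist");r=manip.regions_of("wrist","cover")
pickle.dump((c,r),open("w2.pkl","wb"))
im=c["pixels"].copy(); cv2.imwrite("pics/w2.png",im)
print([(np.round(q["pixel"]).tolist(),int(q["pixels"].sum()),round(q["confidence"],2)) for q in r])
def draw(parts,col):
    for P in parts:
        h=cv2.convexHull(np.array([proj(c,p) for p in P]).astype(np.float32)); cv2.polylines(im,[np.round(h).astype(int)],True,col,1)
print("exp",proj(c,[464,268,12]),proj(c,[541,10,56]))
draw(place([box(62,120,23.9,24)],464,268,-.228),(0,255,0))
draw(seatpart([box(46,104,20.9,21),box(132.4,150,-.1,0)],[540.6,9.8,-.11]),(0,0,255))
cv2.imwrite("pics/w2o.png",cv2.resize(im,(800,500)))
```

```text
[449.53246267 400.31722649 239.27242866] [-0.41  0.76 -0.73  1.64  0.59  0.97  1.58]
[([281.0, 63.0], 6393, 0.66), ([417.0, 96.0], 5951, 0.56)]
exp [278.9605248   68.18921872] [ 114.49379286 -213.13757879]
```

View pics/w2o.png

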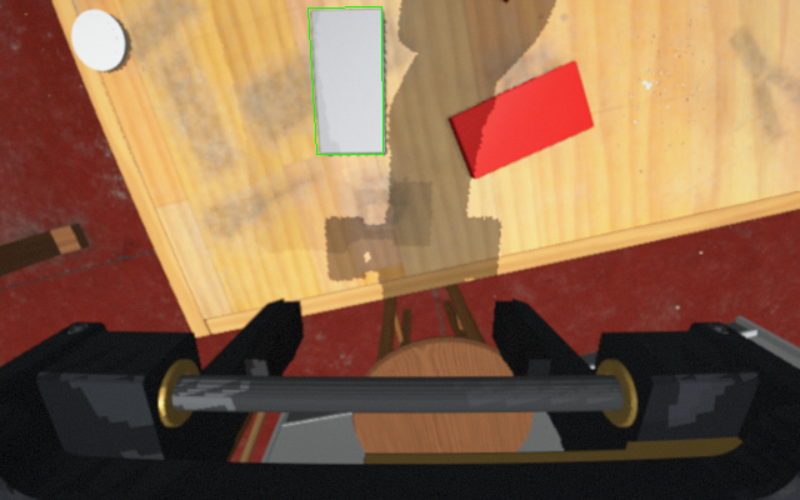

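The overlay shows the grey cover matching the fit tightly at (345,80) in the enlarged picture, with the console out of view at the top. I'll take one wrist look at the console before grasping.

Run:
```python
from h import *
import pickle
c,r=pickle.load(open("w2.pkl","rb"))
m=r[0]["pixels"]
print(np.round(fit([(c,m)],[box(62,120,0,24)],[464,268,-.228]),3))
plan([520,150,255],down(-.228+np.pi))
```

```text
[ 4.63077e+02  2.69216e+02 -2.31000e-01  5.20000e-02]
N 10 row [22.7, -12.57, -1.57] [0.0001, -0.0, 0.0004]
```

>>> apply_moves --pt "22.7 -12.6 -1.6 0 0 0 88" --pt "22.7 -12.6 -1.6 0 0 0 88" --pt "22.7 -12.6 -1.6 0 0 0 88" --pt "22.7 -12.6 -1.6 0 0 0 88" --pt "22.7 -12.6 -1.6 0 0 0 88" --pt "22.7 -12.6 -1.6 0 0 0 88" --pt "22.7 -12.6 -1.6 0 0 0 88" --pt "22.7 -12.6 -1.6 0 0 0 88" --pt "22.7 -12.6 -1.6 0 0 0 88" --pt "22.7 -12.6 -1.6 0 0 0 88" --pt "0 0 0 0 0 0 88" --pt "0 0 0 0 0 0 88"

```text
time_s: 5.97
position: [521.6, 148.2, 255.5]
eef_rot: [1.955, -2.458, 0.001]
ft_force: [-0.4, 0.4, -0.7]
grip_width: 1.001
finger_force: 0.0
```

Run:
```python
from h import *
import pickle
s=manip.observe();print(s["position"],s["joints"].round(2))
c=manip.camera("wrist");r=manip.regions_of("wrist","seat")
k=[(np.round(q["pixel"]).tolist(),round(q["confidence"],2)) for q in manip.spot_point("wrist","rim_top")]
pickle.dump((c,r),open("w3.pkl","wb")); print(k)
print([(np.round(q["pixel"]).tolist(),int(q["pixels"].sum()),round(q["confidence"],2)) for q in r])
p=[540.6,9.8,-.11]
if r: 
    f=fitseat([(c,r[0]["pixels"])],[box(46,104,0,21)],p); print(np.round(f,3))
im=c["pixels"].copy()
for P in seatpart([box(46,104,20.9,21),box(132.4,150,-.1,0)],p):
    h=cv2.convexHull(np.array([proj(c,q) for q in P]).astype(np.float32)); cv2.polylines(im,[np.round(h).astype(int)],True,(0,0,255),1)
cv2.imwrite("pics/w3o.png",cv2.resize(im,(800,500)))
```

```text
[521.61259559 148.17295267 255.48190415] [ 0.1   0.68 -0.78  1.8   0.59  0.91  1.96]
[([278.0, 54.0], 0.65)]
[([272.0, 55.0], 5464, 0.8)]
[ 5.41197e+02  1.00980e+01 -1.38000e-01  1.04000e-01]
```

View pics/w3o.png

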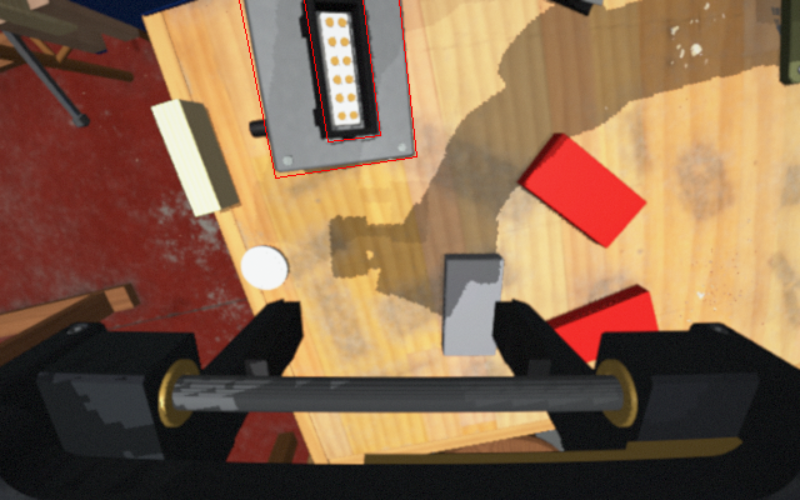

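The picture shows the console at (330,80) with the outline nearly right, the rim at (345,75), the grey cover at (473,300), and the wax and offcut clear on the left. I'll refine the console with an edge fit and plan the approach to the cover with the hand flipped, which keeps joint 7 in range.

```bash
cat >> h.py <<'E'
def gradfit(cs,p0,polys,sp=(4,4,.05*50)):
    from scipy.ndimage import map_coordinates
    G=[]
    for c in cs:
        g=cv2.GaussianBlur(cv2.cvtColor(c["pixels"],cv2.COLOR_BGR2GRAY).astype(np.float32),(0,0),1.2)
        G.append((c,cv2.Sobel(g,cv2.CV_32F,1,0),cv2.Sobel(g,cv2.CV_32F,0,1)))
    def cost(q):
        p=[q[0],q[1],q[2]/50]; t=0
        for c,gx,gy in G:
            for P in seatpart(polys,p):
                for a,b in zip(P,np.roll(P,-1,0)):
                    L=np.array([proj(c,a+(b-a)*k) for k in np.linspace(.04,.96,60)])
                    d=L[-1]-L[0]; n=np.array([-d[1],d[0]])/np.linalg.norm(d)
                    ok=(L[:,0]>3)&(L[:,0]<636)&(L[:,1]>3)&(L[:,1]<396)
                    if ok.sum()<5: continue
                    L=L[ok][:,::-1].T
                    v=map_coordinates(gx,L,order=1)*n[0]+map_coordinates(gy,L,order=1)*n[1]
                    t-=np.minimum(np.abs(v),150).sum()
        return t
    from scipy.optimize import differential_evolution
    q0=np.array([p0[0],p0[1],p0[2]*50]); o=differential_evolution(cost,[(a-d,a+d) for a,d in zip(q0,(8,8,4))],seed=1,maxiter=40,popsize=10)
    return o.x[0],o.x[1],o.x[2]/50,o.fun,cost(q0)
def quad(x,y,z): return np.array([[-x/2,-y/2,z],[x/2,-y/2,z],[x/2,y/2,z],[-x/2,y/2,z]])
E
python3 - <<'E'
from h import *
import pickle
c,_=pickle.load(open("w3.pkl","rb"))
F=quad(132.4,150,0);T=quad(46,104,21);B=quad(46,104,0)
for pl in([F],[T],[F,T]): print(np.round(gradfit([c],[541,10,-.12],pl),3))
print("grasp");n=plan([470,262,130],down(-.231+np.pi-np.pi+1e-3),wmax=.115)
E
```

```text
[ 5.3982000e+02  1.0748000e+01 -1.2300000e-01 -2.2345276e+04
 -1.8449839e+04]
[ 5.4027000e+02  9.1090000e+00 -1.3000000e-01 -1.8535230e+04
 -1.5396617e+04]
[ 5.3976600e+02  9.3480000e+00 -1.2700000e-01 -3.9181521e+04
 -3.3846456e+04]
grasp
N 28 row [-4.47, -5.15, 4.49] [-0.0001, 0.0, -0.1119]
```

Run:
```python
from h import *
plan([463.5,269,100],down(-.231+.02),wmax=.115)
```

```text
N 28 row [4.24, 5.98, 5.56] [0.0001, -0.0, 0.1118]
```

>>> apply_moves --pt "4.2 6 5.5 0 0 0.112 88" --pt "4.2 6 5.5 0 0 0.112 88" --pt "4.2 6 5.5 0 0 0.112 88" --pt "4.2 6 5.5 0 0 0.112 88" --pt "4.2 6 5.5 0 0 0.112 88" --pt "4.2 6 5.5 0 0 0.112 88" --pt "4.2 6 5.5 0 0 0.112 88" --pt "4.2 6 5.5 0 0 0.112 88" --pt "4.2 6 5.5 0 0 0.112 88" --pt "4.2 6 5.5 0 0 0.112 88" --pt "4.2 6 5.5 0 0 0.112 88" --pt "4.2 6 5.5 0 0 0.112 88" --pt "4.2 6 5.5 0 0 0.112 88" --pt "4.2 6 5.5 0 0 0.112 88"

```text
time_s: 7.28
position: [433.9, 182.3, 178.3]
eef_rot: [-0.352, -3.122, -0.001]
ft_force: [-0.2, 0.2, -0.1]
grip_width: 1.0
finger_force: 0.0
```

>>> apply_moves --pt "4.2 6 5.5 0 0 0.112 88" --pt "4.2 6 5.5 0 0 0.112 88" --pt "4.2 6 5.5 0 0 0.112 88" --pt "4.2 6 5.5 0 0 0.112 88" --pt "4.2 6 5.5 0 0 0.112 88" --pt "4.2 6 5.5 0 0 0.112 88" --pt "4.2 6 5.5 0 0 0.112 88" --pt "4.2 6 5.5 0 0 0.112 88" --pt "4.2 6 5.5 0 0 0.112 88" --pt "4.2 6 5.5 0 0 0.112 88" --pt "4.2 6 5.5 0 0 0.112 88" --pt "4.2 6 5.5 0 0 0.112 88" --pt "4.2 6 5.5 0 0 0.112 88" --pt "4.2 6 5.5 0 0 0.112 88" --pt "0 0 0 0 0 0 88" --pt "0 0 0 0 0 0 88"

```text
time_s: 8.62
position: [464.7, 268.9, 101.2]
eef_rot: [-2.445, -1.972, 0.001]
ft_force: [-0.6, 0.4, 0.4]
grip_width: 1.0
finger_force: 0.0
```

Run:
```python
from h import *
s=manip.observe();print(s["position"],s["joints"].round(2))
plan([463.5,269,60],down(-.231)); plan([463.5,269,27.5],down(-.231))
```

```text
[464.67935815 268.87630507 101.1674413 ] [-0.71  0.83  0.16  1.96 -0.34  0.37 -0.49]
N 2 row [-0.07, -0.58, 20.58] [-0.0004, -0.0, 0.0088]
N 3 row [-0.05, -0.38, 24.56] [-0.0003, -0.0, 0.0059]
```

>>> apply_moves --pt "0 -0.4 18.4 0 0 0.0045 82" --pt "0 -0.3 18.4 0 0 0.0045 82" --pt "0 -0.3 18.4 0 0 0.0045 82" --pt "0 -0.2 18.4 0 0 0.0045 82" --pt "0 0 0 0 0 0 82" --pt "0 0 0 0 0 0 82"

```text
time_s: 9.12
position: [463.5, 267.7, 27.8]
eef_rot: [-2.465, -1.946, 0.003]
ft_force: [-0.3, -0.3, 0.0]
grip_width: 0.931
finger_force: 0.0
```

>>> apply_moves --pt "0 0 0 0 0 0 50" --pt "0 0 0 0 0 0 50" --pt "0 0 0 0 0 0 50" --pt "0 0 0 0 0 0 50" --pt "0 0 0 0 0 0 50" --pt "0 0 0 0 0 0 50" --squeeze 20

```text
time_s: 9.62
position: [464.7, 268.2, 28.9]
eef_rot: [-2.467, -1.944, -0.002]
ft_force: [-1.4, 0.2, 7.0]
grip_width: 0.703
finger_force: 20.0
```

```bash
cat >> h.py <<'E'
SEAT=[540,10,-.126]
def seatpose(h,dx=0,dy=0,S=None):
    S=S or SEAT
    R=seatR(S[2]); p=np.array([S[0],S[1],56])+R@np.array([dx,dy,h]); return p,np.column_stack([R[:,1],R[:,0],-R[:,2]])
E
python3 - <<'E'
from h import *
s=manip.observe();p0=s["position"]+[0,0,120];R0=Ro.from_rotvec(s["eef_rot"]).as_matrix()
p,R=seatpose(41+50);print(p);plan(p,R,p0,R0,vmax=24)
E
```

```text
[501.84661619  14.83292933 138.47400862]
N 11 row [-22.03, 7.33, 2.34] [-0.0396, 0.0021, -0.0099]
```

>>> apply_moves --pt "0 0 -10 0 0 0 50" --pt "0 0 -22 0 0 0 50" --pt "0 0 -22 0 0 0 50" --pt "0 0 -22 0 0 0 50" --pt "0 0 -22 0 0 0 50" --pt "0 0 -22 0 0 0 50" --squeeze 25

```text
time_s: 10.12
position: [464.4, 267.5, 149.5]
eef_rot: [2.469, 1.943, 0.0]
ft_force: [0.4, 0.1, -1.8]
grip_width: 0.701
finger_force: 25.0
```

>>> apply_moves --pt "-22 7.3 2.3 -0.04 0.002 -0.01 50" --pt "-22 7.3 2.3 -0.04 0.002 -0.01 50" --pt "-22 7.3 2.3 -0.04 0.002 -0.01 50" --pt "-22 7.3 2.3 -0.04 0.002 -0.01 50" --pt "-22 7.3 2.3 -0.04 0.002 -0.01 50" --pt "-22 7.3 2.3 -0.04 0.002 -0.01 50" --pt "-22 7.3 2.3 -0.04 0.002 -0.01 50" --pt "-22 7.3 2.3 -0.04 0.002 -0.01 50" --pt "-22 7.3 2.3 -0.04 0.002 -0.01 50" --pt "-22 7.3 2.3 -0.04 0.002 -0.01 50" --pt "-22 7.3 2.3 -0.04 0.002 -0.01 50" --pt "0 0 0 0 0 0 50" --pt "0 0 0 0 0 0 50"

```text
time_s: 11.2
position: [516.5, 77.6, 171.7]
eef_rot: [2.203, 1.887, 0.256]
ft_force: [0.3, 0.2, -0.8]
grip_width: 0.701
finger_force: 25.0
```

Run:
```python
from h import *
import pickle
s=manip.observe();R=Ro.from_rotvec(s["eef_rot"]).as_matrix();p=s["position"];print(p,s["joints"].round(2),s["grip_width"])
C={n:manip.camera(n) for n in("scene","side","wrist")}
pickle.dump((C,s),open("w4.pkl","wb"))
V=[]
for n in("scene","side","wrist"):
    im=C[n]["pixels"].copy()
    # predicted cover box in hand: tool frame, lower edge 28.9 ahead
    def dr(P,col):
        h=cv2.convexHull(np.array([proj(C[n],q) for q in P]).astype(np.float32)); cv2.polylines(im,[np.round(h*8).astype(int)],True,col,1,cv2.LINE_AA,3)
    dr(box(120,62,4.9,28.9)@R.T+p,(0,255,0))
    dr(seatpart([quad(132.4,150,0)],SEAT)[0],(0,0,255))
    V.append(im)
a=cv2.resize(V[0][140:260,250:410],(400,300));b=cv2.resize(V[1][130:250,230:390],(400,300));w=cv2.resize(V[2],(480,300))
cv2.imwrite("pics/m4.png",np.vstack([np.hstack([a,b]),np.hstack([w,np.zeros((300,320,3),np.uint8)])]))
q,RT=seatpose(41+50);plan(q,RT)
```

```text
[516.48171894  77.62644371 171.70055645] [-0.5   0.67  0.29  2.21 -1.    0.04  0.54] 0.700680492822224
N 3 row [-21.97, -4.96, 9.85] [-0.05, 0.0082, -0.0064]
```

View pics/m4.png

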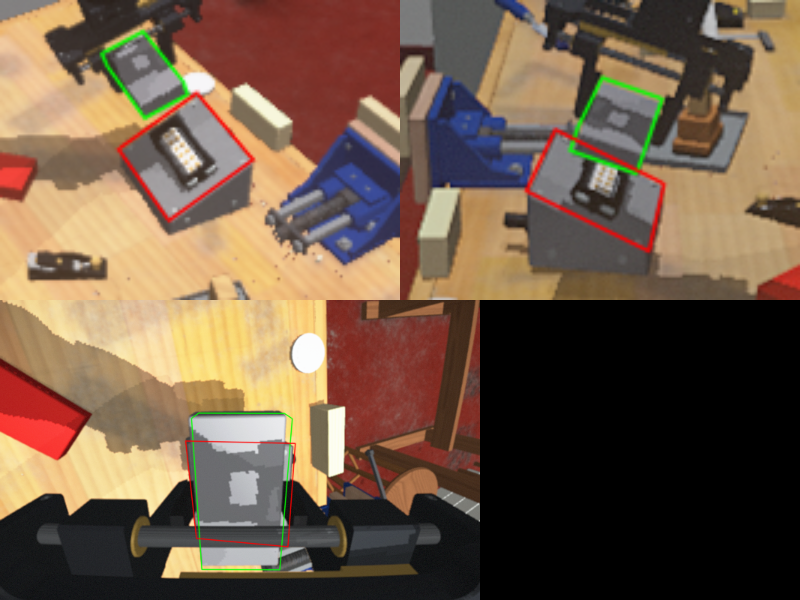

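The pictures show the cover well gripped in the hand and matching the overlay, but the arm stopped short: joint 5 is at −1.0 and joint 6 at 0.04, both at their limits. I'll identify the kinematics so I can choose a feasible wrist configuration.

```bash
cat > kin.py <<'E'
from h import *
import pickle, itertools
from scipy.optimize import least_squares
_,s4=pickle.load(open("w4.pkl","rb"))
D=[([-1.17320144,0.68998564,-0.19450157,1.56633329,0.15733077,0.90249228,-0.21512168],[222.236,583.522,256.612],[-5.68161377e-01,-3.08961634e+00,2.85366076e-03]),
(s4["joints"],s4["position"],s4["eef_rot"]),
([-.75,.56,-.44,2.08,.43,.58,.57],[271.3,369.8,221.5],[-0.772,3.045,0]),
([-.41,.76,-.73,1.64,.59,.97,1.58],[449.5,400.3,239.3],[-1.957,2.457,.003]),
([.1,.68,-.78,1.8,.59,.91,1.96],[521.6,148.2,255.5],[1.955,-2.458,.001]),
([-.71,.83,.16,1.96,-.34,.37,-.49],[464.7,268.9,101.2],[-2.445,-1.972,.001])]
def fk(q,sg,k):
    # k: z1, d3, a3, d5, a5, d7, a6
    R=np.eye(3);p=np.array([0,0,k[0]])
    off=[[0,0,0],[k[2],0,k[1]],[0,0,0],[k[4],0,k[3]],[0,0,0],[k[6],0,0],[0,0,k[5]]]
    # offsets applied after each joint
    for i in range(7):
        R=R@Ro.from_euler("zyzyzyz"[i],sg[i]*q[i]).as_matrix(); p=p+R@np.array(off[i])
    return p,R
if __name__=="__main__":
    best=[]
    for sg in itertools.product((1,-1),repeat=7):
        Es=[fk(q,sg,[0]*7)[1].T@Ro.from_rotvec(r).as_matrix() for q,_,r in D]
        M=Ro.from_matrix(Es).mean(); e=max((M.inv()*Ro.from_matrix(E)).magnitude() for E in Es); best.append((e,sg,M.as_rotvec().round(3)))
    best.sort(key=lambda b:b[0]); print(best[:3])
    sg=best[0][1]
    f=lambda k:np.concatenate([fk(q,sg,k)[0]-p for q,p,_ in D])
    o=least_squares(f,[350,350,0,350,0,250,0],x_scale=100);print(o.x.round(1),np.abs(o.fun).max())
E
python3 kin.py
```

```text
[(0.01125490606165044, (-1, 1, -1, 1, -1, 1, -1), array([-0.   ,  0.002,  1.571])), (0.484519492131276, (-1, -1, -1, -1, -1, -1, -1), array([-0.068, -0.079,  1.57 ])), (1.0171356645014653, (-1, 1, 1, 1, -1, 1, -1), array([ 0.029, -0.434,  1.097]))]
[365.4 546.4  43.2 271.5   6.6 343.1 -26.6] 48.14140432821114
```

```bash
python3 - <<'E'
import re
t=open("kin.py").read()
t=t.replace("off=[[0,0,0],[k[2],0,k[1]],[0,0,0],[k[4],0,k[3]],[0,0,0],[k[6],0,0],[0,0,k[5]]]","off=[[0,0,0],[0,0,0],[k[2],0,k[1]],[k[4],0,k[3]],[0,0,0],[k[6],0,0],[0,0,k[5]]]").replace("[350,350,0,350,0,250,0]","[346,550,45,300,-45,250,0]")
open("kin.py","w").write(t)
E
python3 kin.py
```

```text
[(0.01125490606165044, (-1, 1, -1, 1, -1, 1, -1), array([-0.   ,  0.002,  1.571])), (0.484519492131276, (-1, -1, -1, -1, -1, -1, -1), array([-0.068, -0.079,  1.57 ])), (1.0171356645014653, (-1, 1, 1, 1, -1, 1, -1), array([ 0.029, -0.434,  1.097]))]
[ 345.8  618.9 -128.7  350.   -16.2  434.4  -50.4] 52.231360937107695
```

```bash
cat > kf.py <<'E'
from kin import *
sg=(-1,1,-1,1,-1,1,-1)
names=["bx","by","bz","a1","b1","a2","b2","a3","b3","d3","a4","b4","d4","a6","b6","d7","a5","b5"]
def fk2(q,k):
    g=dict(zip(names,k));R=np.eye(3);p=np.array([g["bx"],g["by"],g["bz"]])
    off=[[g["a1"],g["b1"],0],[g["a2"],g["b2"],0],[g["a3"],g["b3"],g["d3"]],[g["a4"],g["b4"],0],[g["a5"],g["b5"],g["d4"]],[g["a6"],g["b6"],0],[0,0,g["d7"]]]
    for i in range(7):
        R=R@Ro.from_euler("zyzyzyz"[i],sg[i]*q[i]).as_matrix(); p=p+R@np.array(off[i])
    return p,R
init=dict(bz=346,d3=450,d4=350,d7=300)
def run(free):
    def f(v):
        k=np.array([init.get(n,0) for n in names],float)
        for n,x in zip(free,v): k[names.index(n)]=x
        return np.concatenate([fk2(q,k)[0]-p for q,p,_ in D])
    o=least_squares(f,[init.get(n,0) for n in free],x_scale=100);print(free,o.x.round(1),np.abs(o.fun).max().round(2))
b=["bz","d3","d4","d7"]
run(b)
for e in (["a1"],["bx","by"],["a3","a4"],["a6"],["b1"],["b2"],["b3"],["b4"],["b5"],["b6"],["a1","a3","a4"],["b1","b3","b5"],["a1","a3","a4","a6"],["b1","b3","b4","b5","b6"],["a1","b1","b3","b5"],["a1","a3","a4","a6","b6","b3"]): run(b+e)
E
python3 kf.py
```

```text
['bz', 'd3', 'd4', 'd7'] [367.8 592.8 303.2 387.6] 51.44
['bz', 'd3', 'd4', 'd7', 'a1'] [404.1 538.5 302.1 383.3  36. ] 51.32
['bz', 'd3', 'd4', 'd7', 'bx', 'by'] [315.1 561.  346.1 277.6  29.1 -32.7] 19.2
['bz', 'd3', 'd4', 'd7', 'a3', 'a4'] [453.9 637.7 382.4 493.4 -88.3  10.6] 48.64
['bz', 'd3', 'd4', 'd7', 'a6'] [306.1 589.3 272.7 346.9 -25.1] 53.26
['bz', 'd3', 'd4', 'd7', 'b1'] [316.7 567.4 350.3 281.1 -45.8] 11.69
['bz', 'd3', 'd4', 'd7', 'b2'] [316.7 567.4 350.3 281.1 -45.8] 11.69
['bz', 'd3', 'd4', 'd7', 'b3'] [371.4 559.4 338.8 331.5 -44. ] 7.51
['bz', 'd3', 'd4', 'd7', 'b4'] [371.4 559.4 338.8 331.5 -44. ] 7.51
['bz', 'd3', 'd4', 'd7', 'b5'] [496.1 564.9 319.2 482.4 -39.4] 23.28
['bz', 'd3', 'd4', 'd7', 'b6'] [496.1 564.9 319.2 482.4 -39.4] 23.28
['bz', 'd3', 'd4', 'd7', 'a1', 'a3', 'a4'] [524.  559.  386.1 497.9  59.4 -92.   19.8] 43.59
['bz', 'd3', 'd4', 'd7', 'b1', 'b3', 'b5'] [ 3.494e+02  5.610e+02  3.454e+02  3.083e+02 -1.930e+01 -2.750e+01
 -3.000e-01] 2.72
['bz', 'd3', 'd4', 'd7', 'a1', 'a3', 'a4', 'a6'] [ 428.3  518.5  352.8  436.8   75.  -135.6   -6.1  -53.2] 46.06
['bz', 'd3', 'd4', 'd7', 'b1', 'b3', 'b4', 'b5', 'b6'] [  349.4   561.    345.4   308.3   -19.3   459.   -486.5  1258.9 -1259.2] 2.72
['bz', 'd3', 'd4', 'd7', 'a1', 'b1', 'b3', 'b5'] [348.1 564.6 345.3 309.9  -2.4 -19.1 -27.5  -0.6] 2.8
['bz', 'd3', 'd4', 'd7', 'a1', 'a3', 'a4', 'a6', 'b6', 'b3'] [338.3 582.6 352.4 314.4 -26.5  -2.2 -16.3   8.8   5.6 -52. ] 6.18
```

```bash
cat > ik.py <<'E'
from kin import *
sg=(-1,1,-1,1,-1,1,-1)
lo=np.array([-3.01,-.46,-1.47,.13,-1,.04,-2.66]);hi=np.array([3.01,2.08,1.51,2.56,4.14,2.09,2.66])
T=Ro.from_euler("z",np.pi/2).as_matrix()
def F(q):
    R=np.eye(3);p=np.array([0,0,349.4]);off=[[0,-19.3,0],[0,0,0],[0,-27.5,561],[0,0,0],[0,0,345.4],[0,0,0],[0,0,308.3]]
    for i in range(7):
        R=R@Ro.from_euler("zyzyzyz"[i],sg[i]*q[i]).as_matrix(); p=p+R@np.array(off[i])
    return p,R@T
def solve(p,R,q0,marg=.08,lam=0.):
    def f(q):
        a,B=F(q); return np.concatenate([(a-p)/300,Ro.from_matrix(R.T@B).as_rotvec(),lam*(q-q0)])
    l,h=lo+marg,hi-marg
    o=least_squares(f,np.clip(q0,l+1e-3,h-1e-3),bounds=(l,h)); e=f(o.x)[:6]; return o.x,np.abs(e).max()
E
python3 - <<'E'
from ik import *
rng=np.random.default_rng(0)
p,R=seatpose(53)
for flip in(0,1):
    RT=R@np.diag([-1,-1,1]) if flip else R
    S=[]
    for _ in range(60):
        q,e=solve(p,RT,rng.uniform(lo,hi))
        if e<2e-3: S.append(q)
    S=np.array(S); print("flip",flip,len(S))
    if len(S):
        i=np.argsort(S[:,4]); print(S[i][::max(1,len(S)//10)].round(2))
E
```

```text
flip 0 37
[[ 0.51  1.24 -1.38  2.35  1.88  1.37 -2.03]
 [ 0.44  1.1  -1.15  2.36  1.94  1.15 -2.14]
 [ 0.36  1.   -0.95  2.36  2.02  0.97 -2.25]
 [ 0.28  0.94 -0.8   2.36  2.1   0.86 -2.35]
 [ 0.17  0.88 -0.6   2.37  2.22  0.73 -2.5 ]
 [ 0.14  0.87 -0.54  2.37  2.26  0.7  -2.55]
 [ 0.11  0.86 -0.51  2.37  2.29  0.68 -2.58]
 [ 0.11  0.86 -0.51  2.37  2.29  0.68 -2.58]
 [-0.39  0.88  0.34  2.4   3.36  0.54  2.58]
 [-0.41  0.88  0.37  2.4   3.4   0.55  2.53]
 [-0.51  0.93  0.55  2.41  3.63  0.62  2.29]
 [-0.56  0.97  0.66  2.41  3.75  0.67  2.17]
 [-0.71  1.16  1.03  2.42  4.06  0.96  1.83]]
flip 1 38
[[ 0.44  1.09 -1.14  2.36  1.94  1.14  1.  ]
 [ 0.34  0.98 -0.92  2.36  2.03  0.95  0.87]
 [ 0.18  0.89 -0.62  2.37  2.21  0.74  0.66]
 [ 0.1   0.86 -0.49  2.37  2.31  0.67  0.54]
 [ 0.08  0.85 -0.45  2.37  2.34  0.65  0.51]
 [ 0.07  0.85 -0.44  2.38  2.36  0.65  0.49]
 [ 0.04  0.84 -0.38  2.38  2.41  0.62  0.44]
 [-0.02  0.83 -0.28  2.38  2.51  0.58  0.33]
 [-0.08  0.83 -0.19  2.38  2.61  0.55  0.21]
 [-0.14  0.83 -0.09  2.39  2.74  0.53  0.09]
 [-0.33  0.85  0.22  2.4   3.19  0.51 -0.38]
 [-0.64  1.06  0.84  2.41  3.92  0.8  -1.16]
 [-0.71  1.16  1.03  2.42  4.06  0.96 -1.31]]
```

```bash
cat >> ik.py <<'E'
def step(q,p,R,lam=.02,marg=0.0):
    return solve(p,R,q,marg=marg,lam=lam)
def run(q,p,R,rows,lam=.02):
    """rows: list of (N,[6])"""
    emax=0
    for N,r in rows:
        for _ in range(N):
            p=p+R@np.array(r[:3]);R=R@Ro.from_rotvec(r[3:]).as_matrix(); q,e=step(q,p,R,lam); emax=max(emax,e)
    return q,p,R,emax
def path(q,p,R,pT,RT,N,lam=.02):
    w=Ro.from_matrix(R.T@RT).as_rotvec();em=0;js=[]
    for k in range(1,N+1):
        q,e=step(q,p+(pT-p)*k/N,R@Ro.from_rotvec(w*k/N).as_matrix(),lam);em=max(em,e);js.append(q)
    return q,pT,RT,em
E
python3 - <<'E'
from ik import *
q=np.array(D[0][0]);p,R=F(q)
q,p,R,e=run(q,p,R,[(9,[-5.2,-24.5,4,0,0,-.095])]);print(q.round(2),e,"true -.75 .56 -.44 2.08 .43 .58 .57")
q,p,R,e=run(q,p,R,[(9,[-15.6,-13.6,-2,0,0,-.095])]);print(q.round(2),e,"true -.41 .76 -.73 1.64 .59 .97 1.58")
q,p,R,e=run(q,p,R,[(10,[22.7,-12.6,-1.6,0,0,0])]);print(q.round(2),e,"true .1 .68 -.78 1.8 .59 .91 1.96")
q,p,R,e=run(q,p,R,[(28,[4.2,6,5.5,0,0,.112])]);print(q.round(2),e,"true -.71 .83 .16 1.96 -.34 .37 -.49")
# now forward from the current state
s=manip.observe();q=s["joints"];p,R=F(q)
pn=np.array([500,120,230.])
d=lambda y:down(y)
for cfgN,lst in dict(A=[(pn,d(-.126+np.pi/2)),(pn,d(-.126+np.pi-.01)),(seatpose(100)[0],seatpose(1)[1]@np.diag([-1,-1,1.])),(seatpose(41)[0],seatpose(1)[1]@np.diag([-1,-1,1.])),(seatpose(100)[0],seatpose(1)[1]@np.diag([-1,-1,1.])),(np.array([421,-229,170.]),d(-.28+np.pi)),(np.array([421,-229,70.]),d(-.28+np.pi)),(np.array([421,-229,200.]),d(-.28+np.pi)),(seatpose(130)[0],seatpose(1)[1]@np.diag([-1,-1,1.])),(seatpose(80)[0],seatpose(1)[1]@np.diag([-1,-1,1.]))]).items():
    for pT,RT in lst:
        q,p,R,e=path(q,p,R,pT,RT,16); print(pT.round(),q.round(2),round(e,4))
E
```

```text
[-0.75  0.57 -0.45  2.08  0.43  0.59  0.56] 6.620352506851501e-05 true -.75 .56 -.44 2.08 .43 .58 .57
[-0.41  0.76 -0.72  1.64  0.58  0.97  1.58] 9.116659000656807e-05 true -.41 .76 -.73 1.64 .59 .97 1.58
[ 0.09  0.68 -0.77  1.8   0.59  0.91  1.97] 2.8650734646201733e-05 true .1 .68 -.78 1.8 .59 .91 1.96
[-0.72  0.84  0.18  1.96 -0.37  0.38 -0.46] 7.789692084045574e-05 true -.71 .83 .16 1.96 -.34 .37 -.49
[500. 120. 230.] [-0.47  0.6   0.23  1.94 -0.21  0.63  1.34] 0.0001
[500. 120. 230.] [-0.17  0.59 -0.24  1.92  0.22  0.66  2.45] 0.0
[498.  15. 147.] [ 0.13  0.76 -0.56  2.41  2.18  0.64  0.64] 0.025
[523.  12.  93.] [ 0.15  0.9  -0.56  2.36  2.27  0.73  0.61] 0.0
[498.  15. 147.] [ 0.13  0.76 -0.56  2.41  2.18  0.64  0.64] 0.0
[ 421. -229.  170.] [ 0.82  0.73 -0.69  2.06  0.79  0.63  2.45] 0.0144
[ 421. -229.   70.] [ 0.68  0.88 -0.46  2.11  1.07  0.4   2.2 ] 0.0001
[ 421. -229.  200.] [ 0.86  0.69 -0.74  2.03  0.72  0.7   2.51] 0.0001
[485.  17. 174.] [ 0.26  0.73 -0.79  2.42  1.97  0.72  0.82] 0.0011
[506.  14. 129.] [ 0.26  0.86 -0.78  2.39  2.07  0.8   0.78] 0.0
```

```bash
cat >> ik.py <<'E'
def go(lst,vmax=24,wmax=.1,st=None):
    """lst of (pT,RT[,N]); plans constant rows, simulates joints"""
    s=manip.observe(); q=s["joints"]; p=s["position"];R=Ro.from_rotvec(s["eef_rot"]).as_matrix(); off=p-F(q)[0]
    for it in lst:
        pT,RT=np.array(it[0],float),it[1]
        w=Ro.from_matrix(R.T@RT).as_rotvec();d=pT-p
        N=it[2] if len(it)>2 else int(max(1,np.ceil(max(np.linalg.norm(d)/vmax,np.linalg.norm(w)/wmax))))
        M=sum(R@Ro.from_rotvec(w/N*k).as_matrix() for k in range(N)); sf=np.linalg.solve(M,d)
        row=np.r_[np.round(sf,1),np.round(w/N,3)]; mx=0;e=0
        for k in range(N):
            p=p+R@row[:3];R=R@Ro.from_rotvec(row[3:]).as_matrix(); qn,ee=step(q,p-off,R); mx=max(mx,np.abs(qn-q).max());e=max(e,ee);q=qn
        print("N",N,row.tolist(),"res",(pT-p).round(1).tolist(),np.round(Ro.from_matrix(R.T@RT).as_rotvec(),3).tolist(),"q",q.round(2).tolist(),"dq",round(mx,3),"e",round(e,4))
FL=np.diag([-1,-1,1.])
def sp(h,dx=0,dy=0,S=None):
    p,R=seatpose(h,dx,dy,S); return p,R@FL
E
python3 - <<'E'
from ik import *
pn=[500,120,230.]
go([(pn,down(-.126+np.pi/2),16),(pn,down(-.126+np.pi),16),(*sp(100),28)])
E
```

```text
N 16 [2.6, 1.2, -3.7, 0.013, 0.015, -0.099] res [0.7, 0.1, 0.4] [0.0, 0.002, 0.001] q [-0.47, 0.6, 0.23, 1.94, -0.22, 0.62, 1.34] dq 0.057 e 0.0001
N 16 [-0.0, -0.0, -0.0, -0.0, 0.0, -0.098] res [0.7, 0.1, 0.4] [-0.002, 0.0, -0.002] q [-0.17, 0.59, -0.24, 1.93, 0.22, 0.65, 2.46] dq 0.072 e 0.0
N 28 [3.7, 0.2, 3.0, 0.016, -0.0, -0.0] res [-0.5, -0.2, -0.4] [-0.013, -0.0, -0.002] q [0.13, 0.76, -0.57, 2.42, 2.2, 0.67, 0.61] dq 0.584 e 0.0192
```

Run:
```python
from ik import *
s0=manip.observe()
def sim(lst):
    q=s0["joints"];p=s0["position"];R=Ro.from_rotvec(s0["eef_rot"]).as_matrix();off=p-F(q)[0];T=[]
    for pT,RT,N in lst:
        w=Ro.from_matrix(R.T@RT).as_rotvec();p1=np.array(pT);m=0
        for k in range(1,N+1):
            qn,e=step(q,p+(p1-p)*k/N-off,R@Ro.from_rotvec(w*k/N).as_matrix());m=max(m,np.abs(qn-q).max());q=qn
        p,R=p1,RT;T.append(round(m,2))
    return T,q.round(2)
pn=np.array([500,120,230.])
for rr in(-.5,-.3,.3,.5):
  for frac in (0.3,.5):
    pm=(pn+sp(100)[0])/2
    Rm=Ro.from_euler("x",rr).as_matrix()@Ro.from_euler("y",-np.radians(25)*frac).as_matrix()@down(-.126+np.pi)
    print(rr,frac,*sim([(pn,down(-.126+np.pi/2),16),(pn,down(-.126+np.pi),16),(pm,Rm,12),(*sp(100),12)]))
```

```text
-0.5 0.3 [np.float64(0.06), np.float64(0.07), np.float64(0.04), np.float64(0.58)] [ 0.03  0.73 -0.39  2.42  2.33  0.56  0.49]
-0.5 0.5 [np.float64(0.06), np.float64(0.07), np.float64(0.05), np.float64(0.66)] [ 0.03  0.73 -0.38  2.42  2.34  0.56  0.47]
-0.3 0.3 [np.float64(0.06), np.float64(0.07), np.float64(0.04), np.float64(0.74)] [ 0.09  0.75 -0.48  2.41  2.25  0.6   0.57]
-0.3 0.5 [np.float64(0.06), np.float64(0.07), np.float64(0.06), np.float64(0.52)] [ 0.06  0.74 -0.43  2.42  2.29  0.58  0.52]
0.3 0.3 [np.float64(0.06), np.float64(0.07), np.float64(0.05), np.float64(0.78)] [ 0.22  0.79 -0.71  2.41  2.08  0.73  0.74]
0.3 0.5 [np.float64(0.06), np.float64(0.07), np.float64(0.05), np.float64(0.83)] [ 0.28  0.83 -0.82  2.4   2.01  0.8   0.82]
0.5 0.3 [np.float64(0.06), np.float64(0.07), np.float64(0.07), np.float64(0.95)] [ 0.32  0.85 -0.9   2.4   1.97  0.86  0.86]
0.5 0.5 [np.float64(0.06), np.float64(0.07), np.float64(0.07), np.float64(0.74)] [ 0.35  0.87 -0.95  2.4   1.95  0.89  0.88]
```

Run:
```python
from ik import *
s0=manip.observe()
def sim(lst):
    q=s0["joints"];p=s0["position"];R=Ro.from_rotvec(s0["eef_rot"]).as_matrix();off=p-F(q)[0];T=[]
    for pT,RT,N in lst:
        w=Ro.from_matrix(R.T@RT).as_rotvec();p1=np.array(pT);m=0
        for k in range(1,N+1):
            qn,e=step(q,p+(p1-p)*k/N-off,R@Ro.from_rotvec(w*k/N).as_matrix());m=max(m,np.abs(qn-q).max());q=qn
        p,R=p1,RT;T.append((round(float(m),2),q[[2,4,5,6]].round(2).tolist()))
    return T
yaw=-.126+np.pi
for pn in(np.array([500,120,230.]),np.array([560,100,260.])):
  for r1,r2 in((.4,.4),(.6,.6),(.8,.6),(-.4,-.4),(-.6,-.6)):
    A=Ro.from_euler("x",r1).as_matrix()@down(yaw); B=Ro.from_euler("x",r2).as_matrix()@sp(1)[1]
    print(r1,r2,*sim([(pn,down(yaw-np.pi/2),16),(pn,down(yaw),16),(pn,A,10),(pn,B,14),(sp(100)[0],sp(1)[1],14)])[1:],sep="\n   ")
```

```text
0.4
   0.4
   (0.07, [-0.25, 0.22, 0.65, 2.46])
   (0.07, [-0.76, 0.15, 0.53, 2.66])
   (0.75, [-1.1, 1.94, 0.52, 0.78])
   (0.03, [-0.88, 1.98, 0.84, 0.85])
0.6
   0.6
   (0.07, [-0.25, 0.22, 0.65, 2.46])
   (0.11, [-1.01, 0.22, 0.5, 2.66])
   (0.73, [-1.39, 1.97, 0.62, 0.84])
   (0.04, [-1.07, 1.89, 1.0, 0.95])
0.8
   0.6
   (0.07, [-0.25, 0.22, 0.65, 2.46])
   (0.14, [-1.2, 0.29, 0.51, 2.66])
   (0.69, [-1.4, 1.96, 0.62, 0.85])
   (0.04, [-1.08, 1.89, 1.0, 0.95])
-0.4
   -0.4
   (0.07, [-0.25, 0.22, 0.65, 2.46])
   (0.04, [-0.0, 0.45, 0.9, 2.16])
   (0.09, [0.41, 1.08, 0.41, 1.46])
   (0.21, [-0.27, 2.45, 0.51, 0.36])
-0.6
   -0.6
   (0.07, [-0.25, 0.22, 0.65, 2.46])
   (0.06, [0.07, 0.52, 1.04, 2.06])
   (0.06, [0.31, 1.06, 0.66, 1.47])
   (0.15, [-0.3, 2.43, 0.52, 0.38])
0.4
   0.4
   (0.08, [-0.22, 0.17, 0.81, 2.59])
   (0.07, [-0.82, 0.19, 0.73, 2.66])
   (0.33, [-0.51, 0.61, 0.04, 2.16])
   (0.55, [-0.81, 2.02, 0.79, 0.81])
0.6
   0.6
   (0.08, [-0.22, 0.17, 0.81, 2.59])
   (0.11, [-1.07, 0.24, 0.71, 2.66])
   (0.67, [-0.86, 1.15, 0.04, 1.69])
   (0.55, [-0.98, 1.93, 0.92, 0.9])
0.8
   0.6
   (0.08, [-0.22, 0.17, 0.81, 2.59])
   (0.15, [-1.26, 0.3, 0.71, 2.66])
   (0.66, [-0.86, 1.24, 0.04, 1.6])
   (0.47, [-0.97, 1.94, 0.91, 0.9])
-0.4
   -0.4
   (0.08, [-0.22, 0.17, 0.81, 2.59])
   (0.04, [0.01, 0.42, 1.02, 2.3])
   (0.07, [0.33, 0.96, 0.5, 1.72])
   (0.43, [-0.33, 2.39, 0.54, 0.42])
-0.6
   -0.6
   (0.08, [-0.22, 0.17, 0.81, 2.59])
   (0.06, [0.08, 0.51, 1.14, 2.2])
   (0.06, [0.29, 1.01, 0.71, 1.67])
   (0.18, [-0.34, 2.38, 0.54, 0.43])
```

Run:
```python
from ik import *
yaw=-.126+np.pi; pn=np.array([500,120,230.])
B=Ro.from_euler("x",-.6).as_matrix()@sp(1)[1]
go([(pn,down(yaw-np.pi/2),15),(pn,B,19),(*sp(100),20)]);print()
go([(pn,down(yaw-np.pi/2),15),(pn,B,19),(*sp(115),20),(*sp(100),5)])
```

```text
N 15 [2.8, 1.3, -4.0, 0.014, 0.016, -0.106] res [0.8, -0.3, -0.4] [-0.002, 0.001, 0.007] q [-0.47, 0.6, 0.23, 1.94, -0.21, 0.63, 1.35] dq 0.062 e 0.0001
N 19 [-0.0, -0.0, 0.0, 0.045, 0.004, -0.085] res [0.8, -0.3, -0.4] [0.005, 0.004, 0.007] q [-1.06, 0.76, 0.5, 2.14, 0.95, 0.53, 1.59] dq 0.091 e 0.0001
N 20 [3.7, 2.0, 5.3, -0.003, -0.027, 0.013] res [-0.8, -1.0, -0.4] [-0.008, 0.005, -0.001] q [-0.05, 0.72, -0.26, 2.43, 2.49, 0.52, 0.32] dq 0.337 e 0.0031

N 15 [2.8, 1.3, -4.0, 0.014, 0.016, -0.106] res [0.8, -0.3, -0.4] [-0.002, 0.001, 0.007] q [-0.47, 0.6, 0.23, 1.94, -0.21, 0.63, 1.35] dq 0.062 e 0.0001
N 19 [-0.0, -0.0, 0.0, 0.045, 0.004, -0.085] res [0.8, -0.3, -0.4] [0.005, 0.004, 0.007] q [-1.06, 0.76, 0.5, 2.14, 0.95, 0.53, 1.59] dq 0.091 e 0.0001
N 20 [3.9, 2.0, 4.6, -0.003, -0.027, 0.013] res [-0.7, -1.0, 0.3] [-0.008, 0.005, -0.001] q [-0.06, 0.69, -0.25, 2.44, 2.47, 0.5, 0.33] dq 0.355 e 0.0028
N 5 [0.2, 0.1, 2.9, -0.002, 0.001, -0.0] res [0.0, -0.1, 0.0] [0.002, 0.0, -0.001] q [-0.05, 0.72, -0.25, 2.42, 2.48, 0.5, 0.33] dq 0.007 e 0.0
```

>>> apply_moves --pt "2.8 1.3 -4 0.014 0.016 -0.106 50" --pt "2.8 1.3 -4 0.014 0.016 -0.106 50" --pt "2.8 1.3 -4 0.014 0.016 -0.106 50" --pt "2.8 1.3 -4 0.014 0.016 -0.106 50" --pt "2.8 1.3 -4 0.014 0.016 -0.106 50" --pt "2.8 1.3 -4 0.014 0.016 -0.106 50" --pt "2.8 1.3 -4 0.014 0.016 -0.106 50" --pt "2.8 1.3 -4 0.014 0.016 -0.106 50" --pt "2.8 1.3 -4 0.014 0.016 -0.106 50" --pt "2.8 1.3 -4 0.014 0.016 -0.106 50" --pt "2.8 1.3 -4 0.014 0.016 -0.106 50" --pt "2.8 1.3 -4 0.014 0.016 -0.106 50" --pt "2.8 1.3 -4 0.014 0.016 -0.106 50" --pt "2.8 1.3 -4 0.014 0.016 -0.106 50" --pt "2.8 1.3 -4 0.014 0.016 -0.106 50"

```text
time_s: 12.6
position: [499.0, 120.3, 230.3]
eef_rot: [-0.179, -3.136, 0.006]
ft_force: [-1.0, 0.2, -1.7]
grip_width: 0.697
finger_force: 25.0
```

Run:
```python
from ik import *
yaw=-.126+np.pi; pn=np.array([500,120,230.])
print(manip.observe()["joints"].round(2),manip.observe()["grip_width"])
for rl in(-.6,-.8):
    B=Ro.from_euler("x",rl).as_matrix()@sp(1)[1]
    go([(pn,down(yaw),16),(pn,B,16),(*sp(100),20)]);print()
    A=Ro.from_euler("x",rl).as_matrix()@down(yaw)
    go([(pn,A,18),(pn,B,8),(*sp(100),20)]);print()
```

```text
[-0.47  0.6   0.23  1.94 -0.21  0.63  1.35] 0.69687171144796
N 16 [-0.0, -0.1, 0.0, -0.0, -0.0, -0.097] res [0.1, 0.9, -0.3] [0.0, -0.004, -0.007] q [-0.17, 0.59, -0.24, 1.92, 0.22, 0.66, 2.46] dq 0.071 e 0.0
N 16 [-0.1, -0.0, 0.0, 0.031, 0.036, -0.008] res [-0.0, -0.6, 0.1] [0.007, 0.005, -0.007] q [-1.05, 0.76, 0.48, 2.14, 0.95, 0.55, 1.57] dq 0.06 e 0.0001
N 20 [3.8, 2.0, 5.3, -0.004, -0.027, 0.012] res [0.1, 0.3, -0.1] [0.011, 0.003, 0.0] q [-0.04, 0.72, -0.26, 2.41, 2.46, 0.49, 0.35] dq 0.333 e 0.0026

N 18 [-0.0, -0.0, 0.0, 0.029, 0.023, -0.084] res [1.0, -0.3, -0.3] [0.001, -0.006, 0.006] q [-0.67, 0.74, 0.09, 1.79, 0.5, 1.04, 2.08] dq 0.044 e 0.0
N 8 [-0.0, -0.1, 0.1, 0.055, -0.001, 0.001] res [0.0, 0.2, 0.1] [-0.002, 0.003, -0.002] q [-0.98, 0.73, 0.35, 2.14, 1.05, 0.63, 1.47] dq 0.114 e 0.0002
N 20 [3.7, 2.1, 5.3, -0.004, -0.027, 0.013] res [0.8, -0.7, 1.3] [0.0, 0.004, -0.01] q [-0.03, 0.73, -0.29, 2.42, 2.44, 0.53, 0.36] dq 0.114 e 0.0005

N 16 [-0.0, -0.1, 0.0, -0.0, -0.0, -0.097] res [0.1, 0.9, -0.3] [0.0, -0.004, -0.007] q [-0.17, 0.59, -0.24, 1.92, 0.22, 0.66, 2.46] dq 0.071 e 0.0
N 16 [-0.1, -0.0, -0.0, 0.032, 0.049, -0.011] res [-0.0, -0.5, 0.2] [0.005, -0.005, 0.0] q [-1.07, 0.85, 0.42, 2.08, 0.96, 0.76, 1.57] dq 0.068 e 0.0001
N 20 [3.2, 2.3, 5.7, -0.005, -0.036, 0.017] res [0.5, 0.9, 0.1] [0.0, -0.005, -0.007] q [-0.05, 0.72, -0.26, 2.42, 2.45, 0.52, 0.35] dq 0.138 e 0.0006

N 18 [-0.0, -0.0, 0.0, 0.038, 0.03, -0.082] res [1.0, -0.3, -0.3] [0.001, 0.007, 0.006] q [-0.76, 0.82, 0.14, 1.74, 0.56, 1.17, 2.01] dq 0.058 e 0.0
N 8 [-0.0, -0.1, 0.1, 0.055, 0.001, 0.001] res [0.0, 0.3, 0.0] [-0.003, 0.0, -0.003] q [-1.01, 0.82, 0.31, 2.08, 1.03, 0.83, 1.5] dq 0.089 e 0.0001
N 20 [3.1, 2.3, 5.6, -0.005, -0.036, 0.017] res [-0.0, -1.3, -0.3] [-0.006, 0.003, -0.005] q [-0.02, 0.73, -0.31, 2.43, 2.43, 0.54, 0.37] dq 0.106 e 0.0003
```

Take the last variant: roll −0.8, 18 + 8 rows.

>>> apply_moves --pt "0 0 0 0.038 0.03 -0.082 50" --pt "0 0 0 0.038 0.03 -0.082 50" --pt "0 0 0 0.038 0.03 -0.082 50" --pt "0 0 0 0.038 0.03 -0.082 50" --pt "0 0 0 0.038 0.03 -0.082 50" --pt "0 0 0 0.038 0.03 -0.082 50" --pt "0 0 0 0.038 0.03 -0.082 50" --pt "0 0 0 0.038 0.03 -0.082 50" --pt "0 0 0 0.038 0.03 -0.082 50" --pt "0 0 0 0.038 0.03 -0.082 50" --pt "0 0 0 0.038 0.03 -0.082 50" --pt "0 0 0 0.038 0.03 -0.082 50" --pt "0 0 0 0.038 0.03 -0.082 50" --pt "0 0 0 0.038 0.03 -0.082 50" --pt "0 0 0 0.038 0.03 -0.082 50" --pt "0 0 0 0.038 0.03 -0.082 50" --pt "0 0 0 0.038 0.03 -0.082 50" --pt "0 0 0 0.038 0.03 -0.082 50"

```text
time_s: 14.1
position: [499.4, 120.8, 229.7]
eef_rot: [1.661, -1.873, 0.783]
ft_force: [-0.3, -0.1, -1.5]
grip_width: 0.704
finger_force: 25.0
```

>>> apply_moves --pt "0 0 0 0.055 0 0 50" --pt "0 0 0 0.055 0 0 50" --pt "0 0 0 0.055 0 0 50" --pt "0 0 0 0.055 0 0 50" --pt "0 0 0 0.055 0 0 50" --pt "0 0 0 0.055 0 0 50" --pt "0 0 0 0.055 0 0 50" --pt "0 0 0 0.055 0 0 50"

```text
time_s: 14.77
position: [499.2, 121.0, 229.8]
eef_rot: [1.911, -1.793, 1.266]
ft_force: [0.5, -0.7, -1.1]
grip_width: 0.698
finger_force: 25.0
```

Run:
```python
from ik import *
print(manip.observe()["joints"].round(2),manip.observe()["grip_width"])
go([(*sp(100),19)])
```

```text
[-1.01  0.82  0.31  2.09  1.03  0.82  1.5 ] 0.6982061626841061
N 19 [3.4, 2.4, 6.0, -0.005, -0.037, 0.018] res [-0.4, 0.6, 0.4] [-0.009, -0.004, -0.004] q [-0.02, 0.73, -0.3, 2.43, 2.43, 0.54, 0.37] dq 0.111 e 0.0003
```

>>> apply_moves --pt "3.4 2.4 6 -0.005 -0.037 0.018 50" --pt "3.4 2.4 6 -0.005 -0.037 0.018 50" --pt "3.4 2.4 6 -0.005 -0.037 0.018 50" --pt "3.4 2.4 6 -0.005 -0.037 0.018 50" --pt "3.4 2.4 6 -0.005 -0.037 0.018 50" --pt "3.4 2.4 6 -0.005 -0.037 0.018 50" --pt "3.4 2.4 6 -0.005 -0.037 0.018 50" --pt "3.4 2.4 6 -0.005 -0.037 0.018 50" --pt "3.4 2.4 6 -0.005 -0.037 0.018 50" --pt "3.4 2.4 6 -0.005 -0.037 0.018 50" --pt "3.4 2.4 6 -0.005 -0.037 0.018 50" --pt "3.4 2.4 6 -0.005 -0.037 0.018 50" --pt "3.4 2.4 6 -0.005 -0.037 0.018 50" --pt "3.4 2.4 6 -0.005 -0.037 0.018 50" --pt "3.4 2.4 6 -0.005 -0.037 0.018 50" --pt "3.4 2.4 6 -0.005 -0.037 0.018 50" --pt "3.4 2.4 6 -0.005 -0.037 0.018 50" --pt "3.4 2.4 6 -0.005 -0.037 0.018 50" --pt "3.4 2.4 6 -0.005 -0.037 0.018 50" --pt "0 0 0 0 0 0 50"

```text
time_s: 16.43
position: [497.5, 10.5, 146.0]
eef_rot: [-1.846, 2.124, -0.48]
ft_force: [-0.3, -1.6, -1.7]
grip_width: 0.699
finger_force: 25.0
```

Run:
```python
from ik import *
s=manip.observe();R=Ro.from_rotvec(s["eef_rot"]).as_matrix();p=s["position"];print(p,s["joints"].round(2),s["grip_width"])
C={n:manip.camera(n) for n in("scene","side","wrist")}
pickle.dump((C,s),open("w5.pkl","wb"))
go([(*sp(100),2)])
# console edge fit in the earlier unobstructed scene/side pictures (w4), and wrist w3
C4,_=pickle.load(open("w4.pkl","rb")); c3,_=pickle.load(open("w3.pkl","rb"))
Fq=quad(132.4,150,0);T=quad(46,104,21)
for n in("scene","side"): print(n,np.round(gradfit([C4[n]],SEAT,[Fq]),3),np.round(gradfit([C4[n]],SEAT,[Fq,T]),3))
print(np.round(gradfit([C4["scene"],C4["side"],c3],SEAT,[Fq,T]),3))
V=[]
for n in C:
    im=C[n]["pixels"].copy()
    def dr(P,col):
        h=cv2.convexHull(np.array([proj(C[n],q) for q in P]).astype(np.float32)); cv2.polylines(im,[np.round(h*8).astype(int)],True,col,1,cv2.LINE_AA,3)
    dr(box(120,62,4.9,28.9)@R.T+p,(0,255,0)); dr(seatpart([Fq],SEAT)[0],(0,0,255)); V.append(im)
a=cv2.resize(V[0][140:260,250:410],(400,300));b=cv2.resize(V[1][130:250,230:390],(400,300));w=cv2.resize(V[2],(480,300))
cv2.imwrite("pics/m5.png",np.vstack([np.hstack([a,b]),np.hstack([w,np.zeros((300,320,3),np.uint8)])]))
```

```text
[497.50078278  10.52132609 145.98481441] [-0.05  0.73 -0.26  2.43  2.47  0.53  0.33] 0.699146222853158
N 2 [-0.8, 0.4, 0.1, -0.004, -0.004, -0.003] res [-0.0, -0.1, 0.0] [-0.0, 0.001, -0.0] q [-0.05, 0.72, -0.26, 2.43, 2.47, 0.51, 0.33] dq 0.007 e 0.0
scene [ 5.4205500e+02  5.7530000e+00 -1.4100000e-01 -2.5839783e+04
 -2.2668126e+04] [ 5.4544500e+02  7.1500000e+00 -1.3300000e-01 -5.3932355e+04
 -4.9975775e+04]
side [ 5.3774200e+02  1.7809000e+01 -1.3800000e-01 -1.4555004e+04
 -7.7442250e+03] [ 5.3320000e+02  4.5240000e+00 -1.6100000e-01 -3.6237232e+04
 -2.7511946e+04]
[ 5.39742000e+02  9.22100000e+00 -1.38000000e-01 -1.17283682e+05
 -1.15086791e+05]
```

View pics/m5.png

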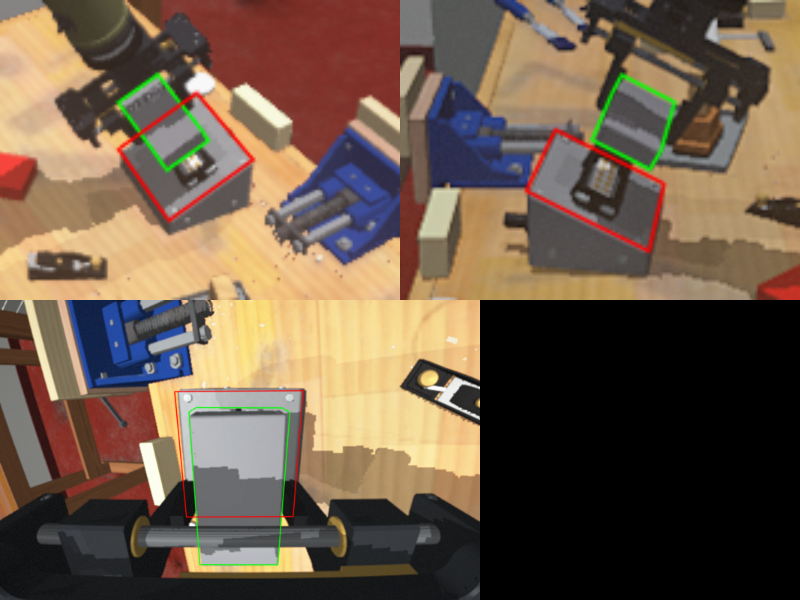

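Run:
```python
from ik import *
import h
C,s=pickle.load(open("w5.pkl","rb"));c3,_=pickle.load(open("w3.pkl","rb"))
Fq=quad(132.4,150,0);T=quad(46,104,21)
print("w5",np.round(gradfit([C["wrist"]],SEAT,[Fq]),3)); print("w3+w5",np.round(gradfit([C["wrist"],c3],SEAT,[Fq]),3))
for nm,fn in(("w5","w5.pkl"),("w4","w4.pkl")):
    C,s=pickle.load(open(fn,"rb"));R=Ro.from_rotvec(s["eef_rot"]).as_matrix();p=s["position"]
    def hp(polys,q):
        return [Q@Ro.from_euler("z",q[2]).as_matrix().T@R.T+p+R@np.array([q[0],q[1],0]) for Q in polys]
    h.seatpart=hp
    for z in(4.9,): print(nm,"in hand",np.round(gradfit([C["wrist"]],[0,0,0],[quad(120,62,z)]),3))
```

```text
w5 [ 5.3665300e+02  7.2050000e+00 -1.2700000e-01 -2.0041022e+04
 -9.1550270e+03]
w3+w5 [ 5.3951200e+02  6.7030000e+00 -1.2500000e-01 -3.2036971e+04
 -3.0919181e+04]
w5 in hand [-1.8910000e+00 -5.9100000e-01 -2.9000000e-02 -2.0829754e+04
 -1.6144049e+04]
w4 in hand [ 4.4840000e+00 -2.7290000e+00 -3.2000000e-02 -2.0753544e+04
 -1.2461549e+04]
```

Run:
```python
from ik import *
C,s=pickle.load(open("w5.pkl","rb"));c3,_=pickle.load(open("w3.pkl","rb"))
V=[]
for c,(x0,x1,y0,y1) in((c3,(170,350,0,150)),(C["wrist"],(225,425,100,250))):
    im=cv2.resize(c["pixels"][y0:y1,x0:x1],None,fx=4,fy=4,interpolation=cv2.INTER_CUBIC)
    for S,col in(([540,10,-.126],(0,0,255)),([539,7,-.138],(0,255,0))):
        for P in seatpart([quad(132.4,150,0),quad(46,104,21)],S):
            q=(np.array([proj(c,a+(b-a)*k) for a,b in zip(P,np.roll(P,-1,0)) for k in np.linspace(0,1,15)])-[x0,y0]+.5)*4-.5
            cv2.polylines(im,[np.round(q*8).astype(int)],True,col,1,cv2.LINE_AA,3)
    V.append(cv2.resize(im,(400,int(im.shape[0]*400/im.shape[1])) if 0 else (im.shape[1]*5//8+0,im.shape[0]*5//8)))
hh=max(v.shape[0] for v in V);V=[cv2.copyMakeBorder(v,0,hh-v.shape[0],0,0,cv2.BORDER_CONSTANT) for v in V]
m=np.hstack(V);m=m[:,:];print(m.shape);cv2.imwrite("pics/z.png",cv2.resize(m,(800,int(m.shape[0]*800/m.shape[1]))))
```

```text
(375, 950, 3)
```

View pics/z.png

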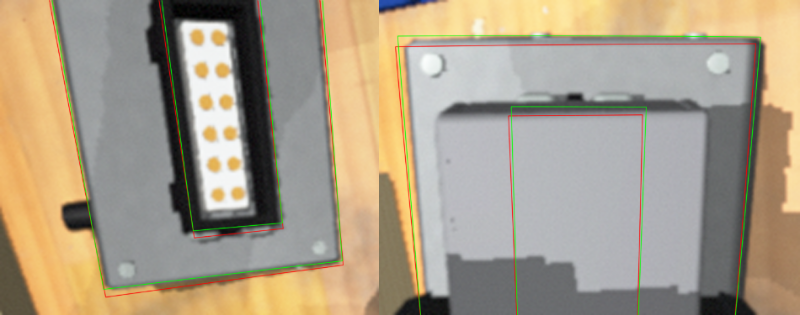

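In the enlarged crops the console face edges follow the green outline (seat 539, 7, −0.138) better than the red. In the right crop the cover sits about 1.5 mm up the slope from the console's centreline, at (573 against 580).

```bash
sed -i 's/^SEAT=.*/SEAT=[539.2,7.2,-.138]/' h.py
python3 - <<'E'
from ik import *
s=manip.observe();R=seatR(SEAT[2]);print("tcp in seat",(R.T@(s["position"]-np.array([SEAT[0],SEAT[1],56]))).round(2))
go([(*sp(62,-1,-1),6),(*sp(44,-1,-1),6),(*sp(40,-1,-1),3)])
E
```

```text
tcp in seat [  1.17   0.87 100.  ]
N 6 [0.3, 0.4, 6.3, -0.001, -0.0, 0.001] res [0.1, 0.0, -0.2] [-0.002, -0.002, -0.001] q [-0.02, 0.82, -0.28, 2.4, 2.51, 0.58, 0.31] dq 0.016 e 0.0
N 6 [-0.0, 0.0, 3.0, -0.0, -0.0, -0.0] res [0.1, 0.1, -0.2] [-0.002, -0.002, -0.001] q [-0.02, 0.86, -0.28, 2.38, 2.53, 0.61, 0.31] dq 0.007 e 0.0
N 3 [-0.0, 0.0, 1.4, -0.001, -0.001, -0.0] res [-0.0, 0.1, -0.0] [0.001, 0.001, -0.001] q [-0.01, 0.87, -0.28, 2.38, 2.53, 0.61, 0.31] dq 0.003 e 0.0
```

>>> apply_moves --pt "0.3 0.3 6.3 -0.001 0 0.0015 50" --pt "0.3 0.3 6.3 -0.001 0 0.0015 50" --pt "0.3 0.3 6.3 -0.001 0 0.0015 50" --pt "0.3 0.3 6.3 -0.001 0 0.0015 50" --pt "0.3 0.3 6.3 -0.001 0 0.0015 50" --pt "0.3 0.3 6.3 -0.001 0 0.0015 50" --pt "0 0 4 0 0 0 50" --pt "0 0 4 0 0 0 50" --pt "0 0 0 0 0 0 50" --pt "0 0 0 0 0 0 50" --squeeze 12

```text
time_s: 17.42
position: [515.9, 8.3, 104.8]
eef_rot: [-1.843, 2.13, -0.475]
ft_force: [0.3, 0.6, -1.8]
grip_width: 0.702
finger_force: 12.0
```

>>> apply_moves --pt "0 0 1.5 0 0 0 50" --pt "0 0 1.5 0 0 0 50" --pt "0 0 1.5 0 0 0 50" --pt "0 0 0 0 0 0 50"

```text
time_s: 17.75
position: [518.1, 8.1, 100.9]
eef_rot: [-1.842, 2.129, -0.475]
ft_force: [0.2, 0.5, -1.3]
grip_width: 0.702
finger_force: 12.0
```

Run:
```python
from ik import *
s=manip.observe();R=seatR(SEAT[2]);print("tcp in seat",(R.T@(s["position"]-np.array([SEAT[0],SEAT[1],56]))).round(2),"f seat",(R.T@s["ft_force"]).round(1),s["ft_torque"].round(2))
```

```text
tcp in seat [-0.13 -1.97 49.55] f seat [-0.4  0.5 -1.3] [ 0.17  0.54 -0.02]
```

>>> apply_moves --pt "-0.4 0 1.5 0 0 0 50" --pt "-0.3 0 1.5 0 0 0 50" --pt "0 0 1.5 0 0 0 50" --pt "0 0 0 0 0 0 50"

```text
time_s: 18.08
position: [520.0, 9.1, 96.7]
eef_rot: [-1.843, 2.128, -0.474]
ft_force: [0.6, 1.0, -0.2]
grip_width: 0.699
finger_force: 12.0
```

>>> apply_moves --pt "0 0 1.2 0 0 0 50" --pt "0 0 1.2 0 0 0 50" --pt "0 0 0 0 0 0 50"

```text
time_s: 18.33
position: [521.1, 9.0, 94.5]
eef_rot: [-1.843, 2.128, -0.474]
ft_force: [0.3, 2.6, -1.2]
grip_width: 0.701
finger_force: 12.0
```

Run:
```python
from ik import *
s=manip.observe();R=seatR(SEAT[2]);print("tcp in seat",(R.T@(s["position"]-np.array([SEAT[0],SEAT[1],56]))).round(2),"f seat",(R.T@s["ft_force"]).round(1),s["ft_torque"].round(2))
```

```text
tcp in seat [-0.23 -0.68 42.62] f seat [-0.5  2.6 -1.1] [0.64 0.55 0.27]
```

>>> apply_moves --pt "-0.5 0 0.8 0 0 0 50" --pt "0 0 0.8 0 0 0 50" --pt "0 0 0 0 0 0 50"

```text
time_s: 18.58
position: [521.7, 9.0, 93.1]
eef_rot: [-1.843, 2.129, -0.475]
ft_force: [-0.3, 1.6, -1.1]
grip_width: 0.703
finger_force: 12.0
```

Run:
```python
from ik import *
s=manip.observe();R=seatR(SEAT[2]);print("tcp in seat",(R.T@(s["position"]-np.array([SEAT[0],SEAT[1],56]))).round(2),"f seat",(R.T@s["ft_force"]).round(1),s["ft_torque"].round(2))
```

```text
tcp in seat [-0.21 -0.65 41.08] f seat [-0.9  1.5 -0.8] [0.56 0.59 0.17]
```

>>> apply_moves --pt "0 0 0.7 0 0 0 50" --pt "0 0 0 0 0 0 50"

```text
time_s: 18.75
position: [521.9, 9.0, 92.7]
eef_rot: [-1.843, 2.129, -0.475]
ft_force: [-0.8, 1.8, 1.1]
grip_width: 0.702
finger_force: 12.0
```

Run:
```python
from ik import *
s=manip.observe();R=seatR(SEAT[2]);print("tcp in seat",(R.T@(s["position"]-np.array([SEAT[0],SEAT[1],56]))).round(2),"f seat",(R.T@s["ft_force"]).round(1),s["ft_torque"].round(2))
```

```text
tcp in seat [-0.23 -0.59 40.55] f seat [-0.5  1.7  1.4] [0.52 0.59 0.23]
```

>>> apply_moves --pt "0 0 0 0 0 0 66" --pt "0 0 0 0 0 0 70" --pt "0 0 0 0 0 0 76" --pt "0 0 0 0 0 0 80" --pt "0 0 0 0 0 0 80" --pt "0 0 -4 0 0 0 80" --pt "0 0 -8 0 0 0 80" --pt "0 0 -12 0 0 0 80" --pt "0 0 -16 0 0 0 80" --pt "0 0 -16 0 0 0 80" --pt "0 0 -16 0 0 0 80"

```text
time_s: 19.67
position: [490.8, 13.2, 158.8]
eef_rot: [-1.843, 2.129, -0.475]
ft_force: [0.0, -1.1, 0.5]
grip_width: 0.909
finger_force: 0.0
```

Run:
```python
from ik import *
import h
s=manip.observe();R=Ro.from_rotvec(s["eef_rot"]).as_matrix();p=s["position"];print(p,s["joints"].round(2))
C={n:manip.camera(n) for n in("scene","side","wrist")}
pickle.dump((C,s),open("w6.pkl","wb"))
yp=-.28
for hh in(12,):
    top=quad(62,120,hh+24)
    for n in C: print(n,np.round(gradfit([C[n]],SEAT,[top]),3))
for n in("scene","side"):
    r=manip.spot_point(n,"press_grip");print(n,[(np.round(q["pixel"],1).tolist(),round(q["confidence"],2)) for q in r[:2]])
# gradient fit of press + tray in scene/side
def pp(polys,q):
    return [Q@Ro.from_euler("z",q[2]).as_matrix().T+[q[0],q[1],0] for Q in polys]
h.seatpart=pp
tr=quad(105,175,10);ft=[quad(46,80,18),quad(42,58,47),quad(24,36,104)]
for nm,cc in(("scene",[C["scene"]]),("side",[C["side"]]),("both",[C["scene"],C["side"]])):
    print(nm,"tray",np.round(gradfit(cc,[423,-235,-.26],[tr]),3),"press",np.round(gradfit(cc,[421.6,-228.9,-.28],ft),3))
V=[]
for n in C:
    im=C[n]["pixels"].copy();V.append(im)
a=cv2.resize(V[0][140:300,250:410],(400,400));b=cv2.resize(V[1][130:250,230:390],(400,300));w=cv2.resize(V[2],(400,250))
b=np.vstack([b,np.zeros((100,400,3),np.uint8)])
cv2.imwrite("pics/m6.png",np.vstack([np.hstack([a,b])[:350],np.hstack([w,np.zeros((250,400,3),np.uint8)])]))
```

```text
[490.80553581  13.24793944 158.79281441] [-0.06  0.69 -0.25  2.44  2.45  0.5   0.33]
scene [ 5.3236200e+02  3.7370000e+00 -5.9000000e-02 -2.1927893e+04
 -1.8733466e+04]
side [ 5.4042200e+02  1.5197000e+01 -1.4500000e-01 -1.2057926e+04
 -6.8415890e+03]
wrist [ 5.3861200e+02  4.8200000e+00 -1.2100000e-01 -1.8982500e+04
 -1.4552022e+04]
scene [([339.2, 264.7], 0.85)]
side [([349.6, 170.1], 0.69), ([308.2, 202.7], 0.41)]
scene tray [ 4.1847600e+02 -2.4191300e+02 -2.4000000e-01 -2.3774906e+04
 -1.2875339e+04] press [ 4.2200700e+02 -2.3203600e+02 -3.0400000e-01 -6.1549964e+04
 -5.6050911e+04]
side tray [ 4.2274100e+02 -2.3731900e+02 -2.3100000e-01 -1.9922685e+04
 -1.8627554e+04] press [ 4.1360000e+02 -2.3413400e+02 -2.5900000e-01 -4.9390189e+04
 -3.7185295e+04]
both tray [ 4.2277800e+02 -2.4192200e+02 -2.4600000e-01 -4.0839149e+04
 -3.1502893e+04] press [ 4.22213000e+02 -2.33086000e+02 -2.90000000e-01 -1.02522388e+05
 -9.32362050e+04]
```

View pics/m6.png

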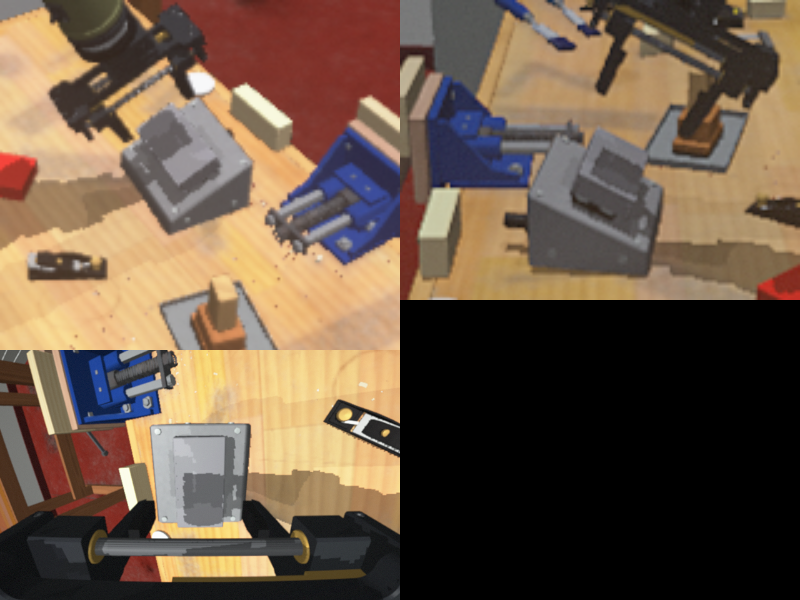

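The pictures show the cover lying squarely over the rim: scene crop (180,145), side crop (610,165) with the resting gap visible, wrist (200,475). The hand is clear of it. Next is the path to the press block.

Run:
```python
from ik import *
C,_=pickle.load(open("w6.pkl","rb"))
print(tri([ray(C["scene"],(339.2,264.7)),ray(C["side"],(349.6,170.1))]))
D1=down(-.29+np.pi); pv=np.array([445,-150,235.])
for roll in(0,-.6,-.8,.6):
    B=Ro.from_euler("x",roll).as_matrix()@sp(1)[1];A=Ro.from_euler("x",roll).as_matrix()@D1
    print(roll); go([(pv+[20,40,0],B,16),(pv,A,10),(pv,D1,12)] if roll else [(pv,D1,24)])
```

```text
(array([ 424.49338677, -231.04751766,   55.66797838]), [np.float64(1.8364617542403503), np.float64(1.83646175424041)])
0
N 24 [7.0, -0.3, -3.3, -0.018, 0.001, 0.006] res [-0.4, -0.4, 0.6] [-0.006, 0.009, 0.001] q [0.72, 0.62, -0.77, 2.03, 0.64, 0.74, 2.41] dq 0.618 e 0.0191
-0.6
N 16 [9.0, -0.7, -2.5, 0.005, 0.033, -0.016] res [-0.1, -0.1, 0.0] [0.0, 0.008, -0.001] q [-0.49, 0.67, 0.3, 2.51, 2.07, 0.61, 0.79] dq 0.038 e 0.0001
N 10 [3.7, 1.8, 1.9, -0.043, 0.004, 0.015] res [-0.0, 0.3, 0.2] [-0.004, 0.001, 0.0] q [-0.35, 0.63, 0.31, 2.19, 0.85, 0.57, 1.99] dq 0.228 e 0.0012
N 12 [-0.0, 0.0, -0.0, -0.015, -0.048, 0.0] res [-0.0, 0.3, 0.2] [0.004, 0.002, 0.0] q [0.53, 0.56, -0.46, 2.03, 0.4, 0.64, 2.66] dq 0.128 e 0.0002
-0.8
N 16 [9.3, -0.4, -1.7, 0.007, 0.045, -0.021] res [0.2, -0.5, 0.0] [-0.0, -0.005, -0.005] q [-0.63, 0.8, 0.35, 2.51, 1.92, 0.74, 0.81] dq 0.05 e 0.0001
N 10 [3.2, 2.0, 2.5, -0.044, 0.003, 0.014] res [-0.1, -0.1, -0.1] [0.004, -0.002, 0.003] q [-0.49, 0.73, 0.37, 2.2, 0.97, 0.67, 1.77] dq 0.121 e 0.0003
N 12 [0.0, 0.0, 0.0, -0.019, -0.064, 0.0] res [-0.1, -0.1, -0.1] [0.004, -0.001, -0.001] q [0.52, 0.56, -0.45, 2.03, 0.39, 0.64, 2.66] dq 0.163 e 0.0003
0.6
N 16 [6.3, -2.2, -6.6, -0.005, -0.034, 0.015] res [-0.1, -0.2, -0.6] [-0.005, 0.004, 0.009] q [1.29, 1.04, -1.44, 2.22, 1.17, 0.49, 2.09] dq 0.949 e 0.0302
N 10 [3.7, 0.7, -2.5, -0.044, 0.004, 0.016] res [-0.2, 0.3, 0.2] [-0.001, -0.004, -0.002] q [1.23, 1.13, -1.45, 1.83, 0.6, 1.1, 2.51] dq 0.106 e 0.0002
N 12 [-0.0, 0.0, -0.0, 0.014, 0.048, -0.0] res [-0.2, 0.3, 0.2] [0.004, -0.005, -0.0] q [0.93, 0.8, -1.23, 2.01, 0.91, 1.04, 2.09] dq 0.044 e 0.0
```

>>> apply_moves --pt "7 -0.3 -3.3 -0.018 0.001 0.006 80" --pt "7 -0.3 -3.3 -0.018 0.001 0.006 80" --pt "7 -0.3 -3.3 -0.018 0.001 0.006 80" --pt "7 -0.3 -3.3 -0.018 0.001 0.006 80" --pt "7 -0.3 -3.3 -0.018 0.001 0.006 80" --pt "7 -0.3 -3.3 -0.018 0.001 0.006 80" --pt "7 -0.3 -3.3 -0.018 0.001 0.006 80" --pt "7 -0.3 -3.3 -0.018 0.001 0.006 80" --pt "7 -0.3 -3.3 -0.018 0.001 0.006 80" --pt "7 -0.3 -3.3 -0.018 0.001 0.006 80" --pt "7 -0.3 -3.3 -0.018 0.001 0.006 80" --pt "7 -0.3 -3.3 -0.018 0.001 0.006 80" --pt "7 -0.3 -3.3 -0.018 0.001 0.006 80" --pt "7 -0.3 -3.3 -0.018 0.001 0.006 80" --pt "7 -0.3 -3.3 -0.018 0.001 0.006 80" --pt "7 -0.3 -3.3 -0.018 0.001 0.006 80" --pt "7 -0.3 -3.3 -0.018 0.001 0.006 80" --pt "7 -0.3 -3.3 -0.018 0.001 0.006 80" --pt "7 -0.3 -3.3 -0.018 0.001 0.006 80" --pt "7 -0.3 -3.3 -0.018 0.001 0.006 80"

```text
time_s: 21.58
position: [459.2, -102.7, 206.3]
eef_rot: [-1.863, 2.394, -0.183]
ft_force: [-0.2, -0.2, -0.3]
grip_width: 0.909
finger_force: 0.0
```

Run:
```python
from ik import *
print(manip.observe()["joints"].round(2))
D1=down(-.29+np.pi)
go([(np.array([445,-150,235.]),D1,8)])
go([(np.array([440,-135,180.]),D1,10)])
```

```text
[ 0.45  0.58 -0.51  2.2   0.87  0.4   2.12]
N 8 [6.2, -0.2, -3.6, -0.02, 0.001, 0.005] res [-0.2, 0.5, 0.2] [0.002, 0.002, 0.002] q [0.68, 0.6, -0.71, 2.03, 0.59, 0.72, 2.45] dq 0.057 e 0.0002
N 10 [3.6, 1.2, 2.5, -0.016, 0.001, 0.004] res [-0.3, -0.3, -0.2] [0.002, 0.0, 0.002] q [0.58, 0.67, -0.61, 2.11, 0.72, 0.57, 2.3] dq 0.023 e 0.0001
```

>>> apply_moves --pt "6.2 -0.2 -3.6 -0.02 0.001 0.005 70" --pt "6.2 -0.2 -3.6 -0.02 0.001 0.005 70" --pt "6.2 -0.2 -3.6 -0.02 0.001 0.005 70" --pt "6.2 -0.2 -3.6 -0.02 0.001 0.005 70" --pt "6.2 -0.2 -3.6 -0.02 0.001 0.005 70" --pt "6.2 -0.2 -3.6 -0.02 0.001 0.005 70" --pt "6.2 -0.2 -3.6 -0.02 0.001 0.005 70" --pt "6.2 -0.2 -3.6 -0.02 0.001 0.005 70" --pt "0 0 0 0 0 0 70"

```text
time_s: 22.33
position: [445.9, -151.6, 234.9]
eef_rot: [-1.876, 2.519, 0.002]
ft_force: [1.0, 0.4, -0.1]
grip_width: 0.794
finger_force: 0.0
```

Run:
```python
from ik import *
import h
s=manip.observe();print(s["position"],s["joints"].round(2))
c=manip.camera("wrist");pickle.dump((c,s),open("w7.pkl","wb"))
def pp(polys,q): return [Q@Ro.from_euler("z",q[2]).as_matrix().T+[q[0],q[1],0] for Q in polys]
h.seatpart=pp
ft=[quad(46,80,18),quad(24,36,104)]
P=gradfit([c],[422.2,-233,-.29],ft);print("press",np.round(P,3),"top only",np.round(gradfit([c],[422.2,-233,-.29],[quad(24,36,104)]),3),"tray",np.round(gradfit([c],[422.8,-242,-.246],[quad(105,175,10)]),3))
im=c["pixels"].copy()
for Q in pp(ft,P): cv2.polylines(im,[np.round(np.array([proj(c,a) for a in Q])).astype(int)],True,(0,255,0),1)
for Q in pp([quad(105,175,10)],[422.8,-240,-.246]): cv2.polylines(im,[np.round(np.array([proj(c,a) for a in Q])).astype(int)],True,(0,0,255),1)
cv2.imwrite("pics/w7.png",im)
```

```text
[ 445.93252098 -151.58837667  234.92227957] [ 0.68  0.6  -0.71  2.03  0.59  0.72  2.45]
press [ 4.2289300e+02 -2.2882900e+02 -3.0600000e-01 -3.2965913e+04
 -2.8540592e+04] top only [ 4.2450500e+02 -2.3357300e+02 -3.0900000e-01 -2.1507445e+04
 -1.4891670e+04] tray [ 4.2432900e+02 -2.4536000e+02 -2.4400000e-01 -3.1904205e+04
 -1.0472934e+04]
```

View pics/w7.png

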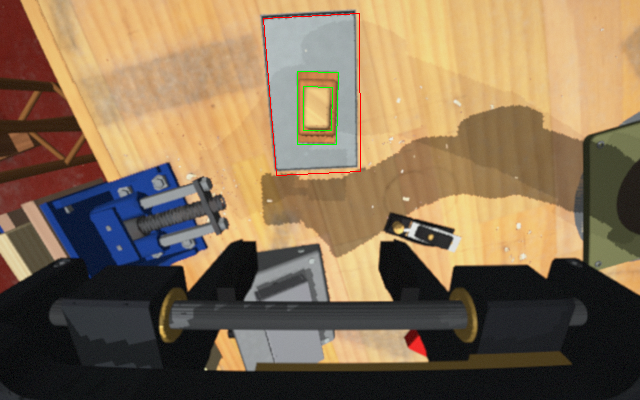

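The picture shows the press block standing in the tray at (318,108), with its foot and handle matching the fit, and the tray at (310,90). The press block is at about (423.5, −231.5) with yaw −0.30.

Run:
```python
from ik import *
D1=down(-.30+np.pi)
go([([423.5,-231.5,160],D1,6),([423.5,-231.5,70],D1,6)])
```

```text
N 6 [14.0, -0.3, 12.4, 0.0, 0.0, 0.002] res [0.3, -0.1, -0.2] [0.0, 0.002, -0.001] q [0.77, 0.73, -0.59, 2.07, 0.75, 0.57, 2.48] dq 0.028 e 0.0
N 6 [0.0, -0.1, 15.0, 0.0, 0.0, -0.0] res [-0.3, -0.1, -0.2] [0.0, 0.002, -0.001] q [0.63, 0.87, -0.37, 2.11, 0.98, 0.34, 2.28] dq 0.044 e 0.0001
```

>>> apply_moves --pt "14 -0.3 12.4 0 0 0.002 66" --pt "14 -0.3 12.4 0 0 0.002 66" --pt "14 -0.3 12.4 0 0 0.002 66" --pt "14 -0.3 12.4 0 0 0.002 66" --pt "14 -0.3 12.4 0 0 0.002 66" --pt "14 -0.3 12.4 0 0 0.002 66" --pt "0 0 15 0 0 0 66" --pt "0 0 15 0 0 0 66" --pt "0 0 15 0 0 0 66" --pt "0 0 15 0 0 0 66" --pt "0 0 15 0 0 0 66" --pt "0 0 14 0 0 0 66" --pt "0 0 0 0 0 0 66" --pt "0 0 0 0 0 0 66"

```text
time_s: 23.55
position: [422.9, -229.7, 71.3]
eef_rot: [-1.867, 2.526, 0.004]
ft_force: [1.0, -0.1, -0.6]
grip_width: 0.748
finger_force: 0.0
```

>>> apply_moves --pt "0 0 0 0 0 0 15" --pt "0 0 0 0 0 0 15" --pt "0 0 0 0 0 0 15" --pt "0 0 0 0 0 0 15" --pt "0 0 0 0 0 0 15" --pt "0 0 0 0 0 0 15" --pt "0 0 0 0 0 0 15" --pt "0 0 0 0 0 0 15" --squeeze 40

```text
time_s: 24.22
position: [423.5, -230.7, 72.1]
eef_rot: [-1.864, 2.526, 0.0]
ft_force: [-0.5, -0.4, 1.8]
grip_width: 0.27
finger_force: 39.9
```

Run:
```python
from ik import *
s=manip.observe();print(s["position"],s["eef_rot"],s["joints"].round(2),s["ft_force"],s["ft_torque"],s["grip_width"]*88.1)
p0=s["position"];R0=Ro.from_rotvec(s["eef_rot"]).as_matrix()
H=150 # tcp height above face: press 68 + cover top 36 = 104 contact
go([(p0+[0,0,110],R0,6),([459,-103,206],Ro.from_rotvec([-1.863,2.394,-.183]).as_matrix(),8),(*sp(140),22)])
print()
go([(p0+[0,0,110],R0,6),(*sp(140),28)])
```

```text
[ 423.50014946 -230.73770279   72.11486286] [-1.86448888e+00  2.52605355e+00  1.94631838e-04] [ 0.63  0.87 -0.38  2.11  0.98  0.34  2.27] [-0.4573044  -0.36874237  1.77843182] [0.08726692 0.13634575 0.01769083] 23.756708368059353
N 6 [-0.0, -0.0, -18.3, 0.0, 0.0, 0.0] res [0.2, 0.1, 0.2] [0.0, 0.0, 0.0] q [0.8, 0.69, -0.63, 2.05, 0.71, 0.62, 2.52] dq 0.052 e 0.0001
N 8 [-16.6, -0.1, -2.9, 0.02, -0.001, -0.006] res [0.1, 0.1, 0.4] [-0.003, -0.002, -0.003] q [0.44, 0.57, -0.5, 2.21, 0.87, 0.38, 2.11] dq 0.061 e 0.0001
N 22 [-5.5, 0.4, 1.0, 0.012, -0.001, -0.005] res [0.1, -0.7, 0.4] [0.011, -0.005, 0.001] q [0.14, 0.66, -0.6, 2.43, 2.02, 0.59, 0.74] dq 0.198 e 0.0023

N 6 [-0.0, -0.0, -18.3, 0.0, 0.0, 0.0] res [0.2, 0.1, 0.2] [0.0, 0.0, 0.0] q [0.8, 0.69, -0.63, 2.05, 0.71, 0.62, 2.52] dq 0.052 e 0.0001
N 28 [-9.0, -0.1, 0.0, 0.016, -0.001, -0.006] res [0.3, 1.0, -0.4] [-0.013, -0.004, 0.01] q [0.19, 0.68, -0.69, 2.45, 2.02, 0.68, 0.74] dq 0.355 e 0.0045
```

>>> apply_moves --pt "0 0 -10 0 0 0 15" --pt "0 0 -20 0 0 0 15" --pt "0 0 -20 0 0 0 15" --pt "0 0 -20 0 0 0 15" --pt "0 0 -20 0 0 0 15" --pt "0 0 -20 0 0 0 15" --pt "-16.6 -0.1 -2.9 0.02 -0.001 -0.006 15" --pt "-16.6 -0.1 -2.9 0.02 -0.001 -0.006 15" --pt "-16.6 -0.1 -2.9 0.02 -0.001 -0.006 15" --pt "-16.6 -0.1 -2.9 0.02 -0.001 -0.006 15" --pt "-16.6 -0.1 -2.9 0.02 -0.001 -0.006 15" --pt "-16.6 -0.1 -2.9 0.02 -0.001 -0.006 15" --pt "-16.6 -0.1 -2.9 0.02 -0.001 -0.006 15" --pt "-16.6 -0.1 -2.9 0.02 -0.001 -0.006 15"

```text
time_s: 25.38
position: [458.3, -102.3, 205.4]
eef_rot: [-1.859, 2.396, -0.187]
ft_force: [0.2, -0.2, -2.9]
grip_width: 0.267
finger_force: 39.9
```

Run:
```python
from ik import *
s=manip.observe();print(s["position"],s["joints"].round(2),s["grip_width"]*88.1)
go([(*sp(145),28)]); go([(*sp(155),20),(*sp(145),8)])
```

```text
[ 458.25842746 -102.31015131  205.41168672] [ 0.44  0.57 -0.5   2.21  0.88  0.39  2.11] 23.552511627782735
N 28 [-4.3, 0.3, 0.6, 0.01, -0.001, -0.004] res [-0.0, -0.9, -0.2] [-0.005, 0.0, 0.002] q [0.16, 0.65, -0.62, 2.44, 2.04, 0.61, 0.72] dq 0.159 e 0.0019
N 20 [-6.0, 0.5, 0.4, 0.014, -0.001, -0.005] res [-1.0, -0.5, 1.2] [-0.004, -0.009, -0.008] q [0.14, 0.63, -0.61, 2.44, 2.01, 0.59, 0.73] dq 0.174 e 0.0018
N 8 [0.1, 0.0, 1.1, -0.001, -0.001, -0.001] res [-0.4, 0.3, 0.1] [0.004, -0.001, -0.001] q [0.15, 0.65, -0.61, 2.43, 2.03, 0.59, 0.73] dq 0.003 e 0.0
```

>>> apply_moves --pt "-4.3 0.3 0.6 0.01 -0.001 -0.004 15" --pt "-4.3 0.3 0.6 0.01 -0.001 -0.004 15" --pt "-4.3 0.3 0.6 0.01 -0.001 -0.004 15" --pt "-4.3 0.3 0.6 0.01 -0.001 -0.004 15" --pt "-4.3 0.3 0.6 0.01 -0.001 -0.004 15" --pt "-4.3 0.3 0.6 0.01 -0.001 -0.004 15" --pt "-4.3 0.3 0.6 0.01 -0.001 -0.004 15" --pt "-4.3 0.3 0.6 0.01 -0.001 -0.004 15" --pt "-4.3 0.3 0.6 0.01 -0.001 -0.004 15" --pt "-4.3 0.3 0.6 0.01 -0.001 -0.004 15" --pt "-4.3 0.3 0.6 0.01 -0.001 -0.004 15" --pt "-4.3 0.3 0.6 0.01 -0.001 -0.004 15" --pt "-4.3 0.3 0.6 0.01 -0.001 -0.004 15" --pt "-4.3 0.3 0.6 0.01 -0.001 -0.004 15" --pt "-4.3 0.3 0.6 0.01 -0.001 -0.004 15" --pt "-4.3 0.3 0.6 0.01 -0.001 -0.004 15" --pt "-4.3 0.3 0.6 0.01 -0.001 -0.004 15" --pt "-4.3 0.3 0.6 0.01 -0.001 -0.004 15" --pt "-4.3 0.3 0.6 0.01 -0.001 -0.004 15" --pt "-4.3 0.3 0.6 0.01 -0.001 -0.004 15"

```text
time_s: 27.05
position: [473.5, -19.3, 192.9]
eef_rot: [-1.857, 2.203, -0.394]
ft_force: [0.2, -0.0, -2.7]
grip_width: 0.269
finger_force: 39.9
```

>>> apply_moves --pt "-4.3 0.3 0.6 0.01 -0.001 -0.004 15" --pt "-4.3 0.3 0.6 0.01 -0.001 -0.004 15" --pt "-4.3 0.3 0.6 0.01 -0.001 -0.004 15" --pt "-4.3 0.3 0.6 0.01 -0.001 -0.004 15" --pt "-4.3 0.3 0.6 0.01 -0.001 -0.004 15" --pt "-4.3 0.3 0.6 0.01 -0.001 -0.004 15" --pt "-4.3 0.3 0.6 0.01 -0.001 -0.004 15" --pt "-4.3 0.3 0.6 0.01 -0.001 -0.004 15" --pt "0 0 0 0 0 0 15"

```text
time_s: 27.8
position: [478.7, 15.7, 187.6]
eef_rot: [-1.852, 2.12, -0.472]
ft_force: [0.3, 1.1, -3.3]
grip_width: 0.27
finger_force: 39.9
```

```bash
cat >> ik.py <<'E'
def ss():
    s=manip.observe();R=seatR(SEAT[2]);print("t",s["time_s"],"tcp in seat",(R.T@(s["position"]-np.array([SEAT[0],SEAT[1],56]))).round(2),"f",(R.T@s["ft_force"]).round(1),"tq",(R.T@s["ft_torque"]).round(2),"w",round(s["grip_width"]*88.1,1))
E
python3 - <<'E'
from ik import *
ss();go([(*sp(110,0,-.5),8)])
E
```

```text
t 27.8 tcp in seat [2.4000e-01 1.2000e-01 1.4506e+02] f [-1.2  1.1 -3.1] tq [0.09 0.78 0.02] w 23.7
N 8 [0.1, 0.0, 4.4, -0.0, 0.0, 0.0] res [-0.3, 0.2, 0.0] [-0.002, 0.001, 0.003] q [0.16, 0.74, -0.6, 2.42, 2.14, 0.65, 0.66] dq 0.012 e 0.0
```

>>> apply_moves --pt "0 0 4.4 0 0 0 15" --pt "0 0 4.4 0 0 0 15" --pt "0 0 4.4 0 0 0 15" --pt "0 0 4.4 0 0 0 15" --pt "0 0 4.4 0 0 0 15" --pt "0 0 4.4 0 0 0 15" --pt "0 0 4.4 0 0 0 15" --pt "0 0 4.4 0 0 0 15" --pt "0 0 2 0 0 0 15" --pt "0 0 1.5 0 0 0 15" --pt "0 0 0 0 0 0 15" --squeeze 55

```text
time_s: 28.72
position: [495.4, 12.2, 152.8]
eef_rot: [-1.85, 2.122, -0.474]
ft_force: [0.4, 0.3, -3.0]
grip_width: 0.266
finger_force: 54.9
```

```bash
python3 -c "
from ik import *
ss()"
```

```text
t 28.7167 tcp in seat [  0.96  -1.02 106.32] f [-1.   0.4 -2.9] tq [ 0.09  0.81 -0.03] w 23.5
```

>>> apply_moves --pt "0 0 1 0 0 0 15" --pt "0 0 1 0 0 0 15" --pt "0 0 0 0 0 0 15"

```text
time_s: 28.97
position: [495.8, 12.6, 151.9]
eef_rot: [-1.851, 2.12, -0.474]
ft_force: [-3.9, 0.4, 5.4]
grip_width: 0.269
finger_force: 55.0
```

```bash
python3 -c "
from ik import *
ss()"
```

```text
t 28.9667 tcp in seat [  0.87  -0.6  105.37] f [-1.3 -0.1  6.5] tq [ 0.31  0.72 -0.1 ] w 23.7
```

>>> apply_moves --pt "0 0 1 0 0 0 15" --pt "0 0 1.5 0 0 0 15" --pt "0 0 1.5 0 0 0 15" --pt "0 0 1.5 0 0 0 15" --pt "0 0 0 0 0 0 15"

```text
time_s: 29.38
position: [498.9, 12.2, 146.3]
eef_rot: [-1.85, 2.121, -0.474]
ft_force: [-0.1, 0.5, -0.9]
grip_width: 0.266
finger_force: 54.9
```

```bash
python3 -c "
from ik import *
ss()"
```

```text
t 29.3833 tcp in seat [ 1.37 -0.58 99.04] f [-0.5  0.5 -0.8] tq [ 0.37  0.68 -0.  ] w 23.4
```

>>> apply_moves --pt "0 -0.1 1.5 0 0 0 15" --pt "0 -0.1 1.5 0 0 0 15" --pt "0 0 0.8 0 0 0 15" --pt "0 0 0 0 0 0 15"

```text
time_s: 29.72
position: [500.3, 11.2, 143.5]
eef_rot: [-1.85, 2.121, -0.477]
ft_force: [-3.8, -1.0, 10.3]
grip_width: 0.267
finger_force: 55.0
```

```bash
python3 -c "
from ik import *
ss()"
```

```text
t 29.7167 tcp in seat [ 1.55 -1.38 95.86] f [ 1.1 -1.5 10.9] tq [ 0.13  0.47 -0.03] w 23.6
```

>>> apply_moves --pt "0 0 0.8 0 0 0 15" --pt "0 0 0 0 0 0 15"

```text
time_s: 29.88
position: [500.3, 11.2, 143.4]
eef_rot: [-1.85, 2.12, -0.478]
ft_force: [-7.1, -1.7, 18.8]
grip_width: 0.267
finger_force: 55.0
```

```bash
python3 -c "
from ik import *
ss()"
```

```text
t 29.8833 tcp in seat [ 1.5  -1.44 95.78] f [ 1.8 -2.7 19.9] tq [ 0.13  0.35 -0.08] w 23.5
```

>>> apply_moves --pt "0 0 0.7 0 0 0 15" --pt "0 0 0 0 0 0 15" --pt "0 0 -3 0 0 0 15" --pt "0 0 -3 0 0 0 15" --pt "8 0.4 0 0 0 0 15" --pt "8 0.4 0 0 0 0 15" --pt "8 0.4 0 0 0 0 15" --pt "0 0 0 0 0 0 15" --pt "0 0 1.5 0 0 0 15" --pt "0 0 1.5 0 0 0 15" --pt "0 0 1 0 0 0 15" --pt "0 0 0 0 0 0 15"

```text
time_s: 30.88
position: [495.8, -11.9, 142.9]
eef_rot: [-1.85, 2.121, -0.475]
ft_force: [-1.1, -1.3, 1.6]
grip_width: 0.268
finger_force: 55.0
```

```bash
python3 -c "
from ik import *
ss()"
```

```text
t 30.8833 tcp in seat [  0.14 -24.92  95.87] f [-0.1 -1.4  1.8] tq [-0.1   0.76 -0.01] w 23.6
```

>>> apply_moves --pt "0 0 1.2 0 0 0 15" --pt "0 0 0 0 0 0 15"

```text
time_s: 31.05
position: [495.7, -12.1, 142.8]
eef_rot: [-1.851, 2.12, -0.477]
ft_force: [-6.4, -2.3, 15.6]
grip_width: 0.272
finger_force: 55.0
```

```bash
python3 -c "
from ik import *
ss()"
```

```text
t 31.05 tcp in seat [ 5.000e-02 -2.506e+01  9.573e+01] f [ 1.1 -3.1 16.6] tq [-0.1   0.53 -0.1 ] w 23.9
```

>>> apply_moves --pt "0 0 -4 0 0 0 15" --pt "0 0 -3 0 0 0 15" --pt "-12 0 0 0 0 0 15" --pt "-12 0 0 0 0 0 15" --pt "-12 0 0 0 0 0 15" --pt "-12 0 0 0 0 0 15" --pt "0 0 0 0 0 0 15" --pt "0 0 2 0 0 0 15" --pt "0 0 1.5 0 0 0 15" --pt "0 0 1 0 0 0 15" --pt "0 0 1 0 0 0 15" --pt "0 0 0 0 0 0 15"

```text
time_s: 32.05
position: [501.8, 34.4, 143.0]
eef_rot: [-1.85, 2.124, -0.476]
ft_force: [-2.5, -0.3, -0.4]
grip_width: 0.268
finger_force: 55.0
```

```bash
python3 -c "
from ik import *
ss()"
```

```text
t 32.05 tcp in seat [-0.23 21.77 96.07] f [-2.3 -0.6  0.7] tq [-0.18  0.87 -0.05] w 23.6
```

>>> apply_moves --pt "0 0 1.2 0 0 0 15" --pt "0 0 0.8 0 0 0 15" --pt "0 0 0 0 0 0 15"

```text
time_s: 32.3
position: [501.8, 34.2, 142.7]
eef_rot: [-1.85, 2.122, -0.478]
ft_force: [-10.4, -2.7, 22.3]
grip_width: 0.269
finger_force: 55.0
```

```bash
python3 -c "
from ik import *
ss()
s=manip.observe();p=s['position'];R=Ro.from_rotvec(s['eef_rot']).as_matrix()
D0=Ro.from_rotvec([-1.8645,2.526,0]).as_matrix()
Bk=Ro.from_rotvec([-1.859,2.396,-.187]).as_matrix()
go([(*sp(145,0,15),9),([458,-102,206],Bk,26),([423.5,-230.7,184],D0,9)])
"
```

```text
t 32.3 tcp in seat [-0.33 21.57 95.84] f [ 0.4 -4.1 24.4] tq [-0.37  0.67 -0.13] w 23.7
N 9 [0.7, -0.0, -5.5, -0.0, -0.0, 0.0] res [0.6, -0.5, -0.1] [-0.004, -0.002, 0.002] q [0.1, 0.65, -0.58, 2.43, 2.03, 0.6, 0.69] dq 0.015 e 0.0
N 26 [5.2, -0.4, -0.7, -0.011, 0.001, 0.004] res [-1.1, 0.7, -1.6] [0.006, -0.002, 0.007] q [0.47, 0.58, -0.55, 2.19, 0.88, 0.42, 2.11] dq 0.157 e 0.0015
N 9 [14.8, 0.3, 2.6, -0.017, 0.001, 0.006] res [0.3, 0.3, 0.1] [-0.0, -0.004, 0.001] q [0.81, 0.7, -0.66, 2.05, 0.72, 0.64, 2.5] dq 0.051 e 0.0001
```

Both ends stop hard at the same height (95.7 to 95.8), so the cover is home. Now I'll return the press block.

>>> apply_moves --pt "0.7 0 -5.5 0 0 0 15" --pt "0.7 0 -5.5 0 0 0 15" --pt "0.7 0 -5.5 0 0 0 15" --pt "0.7 0 -5.5 0 0 0 15" --pt "0.7 0 -5.5 0 0 0 15" --pt "0.7 0 -5.5 0 0 0 15" --pt "0.7 0 -5.5 0 0 0 15" --pt "0.7 0 -5.5 0 0 0 15" --pt "0.7 0 -5.5 0 0 0 15" --pt "5.2 -0.4 -0.7 -0.011 0.001 0.004 15" --pt "5.2 -0.4 -0.7 -0.011 0.001 0.004 15" --pt "5.2 -0.4 -0.7 -0.011 0.001 0.004 15" --pt "5.2 -0.4 -0.7 -0.011 0.001 0.004 15" --pt "5.2 -0.4 -0.7 -0.011 0.001 0.004 15" --pt "5.2 -0.4 -0.7 -0.011 0.001 0.004 15" --pt "5.2 -0.4 -0.7 -0.011 0.001 0.004 15" --pt "5.2 -0.4 -0.7 -0.011 0.001 0.004 15" --pt "5.2 -0.4 -0.7 -0.011 0.001 0.004 15"

```text
time_s: 33.8
position: [474.9, -14.6, 193.5]
eef_rot: [-1.861, 2.218, -0.376]
ft_force: [0.3, 0.5, -4.1]
grip_width: 0.266
finger_force: 55.0
```

>>> apply_moves --pt "5.2 -0.4 -0.7 -0.011 0.001 0.004 15" --pt "5.2 -0.4 -0.7 -0.011 0.001 0.004 15" --pt "5.2 -0.4 -0.7 -0.011 0.001 0.004 15" --pt "5.2 -0.4 -0.7 -0.011 0.001 0.004 15" --pt "5.2 -0.4 -0.7 -0.011 0.001 0.004 15" --pt "5.2 -0.4 -0.7 -0.011 0.001 0.004 15" --pt "5.2 -0.4 -0.7 -0.011 0.001 0.004 15" --pt "5.2 -0.4 -0.7 -0.011 0.001 0.004 15" --pt "5.2 -0.4 -0.7 -0.011 0.001 0.004 15" --pt "5.2 -0.4 -0.7 -0.011 0.001 0.004 15" --pt "5.2 -0.4 -0.7 -0.011 0.001 0.004 15" --pt "5.2 -0.4 -0.7 -0.011 0.001 0.004 15" --pt "5.2 -0.4 -0.7 -0.011 0.001 0.004 15" --pt "5.2 -0.4 -0.7 -0.011 0.001 0.004 15" --pt "5.2 -0.4 -0.7 -0.011 0.001 0.004 15" --pt "5.2 -0.4 -0.7 -0.011 0.001 0.004 15" --pt "5.2 -0.4 -0.7 -0.011 0.001 0.004 15"

```text
time_s: 35.22
position: [460.0, -101.7, 206.1]
eef_rot: [-1.872, 2.394, -0.18]
ft_force: [0.6, 0.2, -2.9]
grip_width: 0.274
finger_force: 55.0
```

```bash
python3 -c "
from ik import *
s=manip.observe();print(s['time_s'],s['position'],s['joints'].round(2))
D0=Ro.from_rotvec([-1.8645,2.526,0]).as_matrix()
go([([423.5,-232,184],D0,9),([423.5,-232,76],D0,7)])
"
```

```text
35.2167 [ 460.04085861 -101.66526465  206.08086232] [ 0.45  0.58 -0.52  2.19  0.86  0.41  2.13]
N 9 [15.1, 0.3, 2.4, -0.017, 0.001, 0.006] res [0.2, 0.4, -0.0] [0.001, -0.003, 0.001] q [0.8, 0.69, -0.64, 2.04, 0.7, 0.63, 2.53] dq 0.051 e 0.0001
N 7 [-0.1, -0.0, 15.4, 0.0, -0.0, 0.0] res [0.1, -0.2, -0.2] [0.001, -0.003, 0.001] q [0.64, 0.86, -0.39, 2.11, 0.96, 0.36, 2.29] dq 0.044 e 0.0001
```

>>> apply_moves --pt "15.1 0.3 2.4 -0.017 0.001 0.006 15" --pt "15.1 0.3 2.4 -0.017 0.001 0.006 15" --pt "15.1 0.3 2.4 -0.017 0.001 0.006 15" --pt "15.1 0.3 2.4 -0.017 0.001 0.006 15" --pt "15.1 0.3 2.4 -0.017 0.001 0.006 15" --pt "15.1 0.3 2.4 -0.017 0.001 0.006 15" --pt "15.1 0.3 2.4 -0.017 0.001 0.006 15" --pt "15.1 0.3 2.4 -0.017 0.001 0.006 15" --pt "15.1 0.3 2.4 -0.017 0.001 0.006 15" --pt "0 0 15.4 0 0 0 15" --pt "0 0 15.4 0 0 0 15" --pt "0 0 15.4 0 0 0 15" --pt "0 0 15.4 0 0 0 15" --pt "0 0 15.4 0 0 0 15" --pt "0 0 15.4 0 0 0 15" --pt "0 0 10 0 0 0 15" --pt "0 0 0 0 0 0 15" --pt "0 0 0 0 0 0 15"

```text
time_s: 36.72
position: [423.7, -232.0, 81.3]
eef_rot: [1.867, -2.525, 0.001]
ft_force: [-0.4, 0.2, -1.5]
grip_width: 0.268
finger_force: 55.0
```

```bash
python3 -c "
from ik import *
D0=Ro.from_rotvec([-1.8645,2.526,0]).as_matrix()
go([([423.5,-231.5,72.3],D0,4)]);print(manip.observe()['ft_force'])
"
```

```text
N 4 [-0.1, 0.1, 2.2, 0.0, -0.001, 0.0] res [0.1, -0.0, -0.2] [0.001, 0.001, 0.002] q [0.64, 0.87, -0.38, 2.11, 0.98, 0.35, 2.28] dq 0.007 e 0.0
[-0.39534549  0.23552681 -1.51969464]
```

>>> apply_moves --pt "0 0 2.2 0 0 0 15" --pt "0 0 2.2 0 0 0 15" --pt "0 0 2.2 0 0 0 15" --pt "0 0 1.6 0 0 0 15" --pt "0 0 0.6 0 0 0 15" --pt "0 0 0 0 0 0 15" --squeeze 25

```text
time_s: 37.22
position: [423.8, -232.1, 72.4]
eef_rot: [1.867, -2.526, 0.001]
ft_force: [-0.7, 0.4, -2.4]
grip_width: 0.27
finger_force: 25.0
```

>>> apply_moves --pt "0 0 0.6 0 0 0 15" --pt "0 0 0.5 0 0 0 15" --pt "0 0 0 0 0 0 15"

```text
time_s: 37.47
position: [423.8, -232.2, 72.1]
eef_rot: [1.867, -2.526, 0.002]
ft_force: [-2.0, -0.7, 6.0]
grip_width: 0.266
finger_force: 25.0
```

On the tray floor. Release and rise.

>>> apply_moves --pt "0 0 -0.4 0 0 0 28" --pt "0 0 0 0 0 0 36" --pt "0 0 0 0 0 0 48" --pt "0 0 0 0 0 0 60" --pt "0 0 0 0 0 0 66" --pt "0 0 0 0 0 0 66" --pt "0 0 -6 0 0 0 66" --pt "0 0 -15 0 0 0 66" --pt "0 0 -20 0 0 0 66" --pt "0 0 -20 0 0 0 66" --pt "0 0 -20 0 0 0 66" --pt "0 0 -20 0 0 0 66" --pt "0 0 -20 0 0 0 66" --pt "-10 0 -15 0 0 0 66" --pt "-20 0 -10 0 0 0 66" --pt "-20 0 0 0 0 0 66" --pt "-20 0 0 0 0 0 66" --pt "-10 0 0 0 0 0 66" --pt "0 0 0 0 0 0 66"

```text
time_s: 39.05
position: [447.9, -153.1, 218.3]
eef_rot: [-1.872, 2.521, -0.0]
ft_force: [0.8, 0.2, 0.6]
grip_width: 0.747
finger_force: 0.0
```

Run:
```python
from ik import *
import h
s=manip.observe();print(s["time_s"],s["position"])
C={n:manip.camera(n) for n in("scene","side","wrist")}
for n in C: cv2.imwrite(f"pics/end_{n}.png",C[n]["pixels"])
for n,near in(("scene",(338,268)),("side",(349,180))):
    print(n,[(np.round(q["pixel"]).tolist(),round(q["confidence"],2)) for q in manip.spot_point(n,"press_grip")[:2]])
m0=pickle.load(open("w6.pkl","rb"))[0]
# cover height: compare silhouette scores of top outline at rest (36) vs home (26)
for n in("scene","side"):
    for lab,c in(("before",m0[n]),("after",C[n])):
        print(n,lab,{hh:round(-gradfit([c],[*SEAT[:2],SEAT[2]],[quad(62,120,hh)])[4]) for hh in(20,23,26,29,33,36,39)})
def pp(polys,q): return [Q@Ro.from_euler("z",q[2]).as_matrix().T+[q[0],q[1],0] for Q in polys]
h.seatpart=pp
print("press",np.round(gradfit([C["scene"],C["side"]],[422.2,-233,-.29],[quad(46,80,18),quad(42,58,47),quad(24,36,104)]),3),"wrist",np.round(gradfit([C["wrist"]],[423,-230,-.30],[quad(46,80,18),quad(24,36,104)]),3))
```

```text
39.05 [ 447.94685873 -153.11674487  218.25482196]
scene [([338.0, 265.0], 0.85)]
side [([348.0, 164.0], 0.81)]
scene before {20: 11200, 23: 15230, 26: 19138, 29: 21326, 33: 20974, 36: 18733, 39: 14793}
scene after {20: 15986, 23: 15967, 26: 15109, 29: 12633, 33: 9686, 36: 9345, 39: 9224}
side before {20: 4648, 23: 5027, 26: 7375, 29: 10977, 33: 10818, 36: 6842, 39: 8036}
side after {20: 14471, 23: 14286, 26: 10416, 29: 6883, 33: 5255, 36: 4736, 39: 4205}
press [ 4.2205000e+02 -2.3311700e+02 -3.4800000e-01 -9.7393885e+04
 -9.6650159e+04] wrist [ 4.2529600e+02 -2.3312800e+02 -3.0400000e-01 -2.9346219e+04
 -2.8062974e+04]
```

Both cameras show the cover about 10 mm lower, and the press block is upright in the tray. Handing in.

```bash
python3 -c "
from workcell import manip
print(manip.hand_in())"
```

```text
the job is handed in; nothing more can be done
None
```

The job is handed in at about 39 s: the cover was pressed fully home with the press block (both ends stopped hard at the same height), the block stands upright in the tray again, and the offcut and wax were left alone; the judge's result was not shown.

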